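Pack stick boards in the clip rack and pin its keeper

ROBOT

A 6-joint arm with a two-finger parallel gripper is mounted at the origin on a cart in front of the work surface, level with it; the furniture and walls round the work are solid. World frame = base frame: x ahead of the robot, y to its left, z up, the work surface at z = 0. Lengths are in mm, angles in rad, forces in N, time in s.
With the tool pointing down it reaches from about 350 to 975 mm from the base axis. Payload 7.1 kg.
Tool frame: the origin (TCP) lies at the very end of the fingers, on their centre line; the grasp point (between the pads) lies ctrl.hold_point_z behind it (ctrl.hold_point_z is the distance from the TCP to the grasp point, in mm); z points along the fingers, y is the line along which they close (so a half turn about z gives the same grasp; the last joint's range is limited). The gripper opens to 88 mm and grips with 3 to 60 N. Pads are 20 mm wide; open, the fingers measure 115 mm over their backs; the gripper's body (75 mm by 178 mm) begins 61 mm behind the grasp point.
Start: joints at [-1.194, 0.423, 1.63, -0, 1.089, -0.019], TCP at [240.982, -576.656, 222.675] pointing down, gripper open.
Joint ranges: [-3, 3], [-0.9, 2.11], [0.09, 2.58], [-1.31, 4.45], [0.11, 2.69], [-2.54, 2.54]. Speed limits (rad/s): [2.39, 2.39, 3.01, 3.14, 3.14, 3.14].

INTERFACE

Orientations are given as a rotation vector (axis times angle).
In Python, from workcell import ctrl gives the robot as it stands. The module is installed in compiled form; this text tells all that it offers.
- The arm moves only by the shell command python3 -m creep 'ROWS'. ROWS is JSON, a list of rows, each an object with "translation": the shift along the tool's x, y, z in mm, a list of three; "angular": the turn, a rotation vector about the tool's x, y, z in rad, a list of three; "jaw": the opening, from 0 (shut) to 1 (fully open). A call has exactly 8 rows; each row is the pose to reach, as a shift and turn from the pose commanded when the call began, along the tool's axes at that moment; what a row does not reach only later rows make up. A row lasts 1/8 s, in which the tool goes at most 62.5 mm and 10.7 degrees, less where a joint would pass 70% of its speed; a pose out of reach is approached as far as the arm can. A call with a gripper value outside its range is refused whole. The fingers move at their own pace and stop on an object; the grip force is fixed at half the most. Time passes only in rows, so rows that repeat a pose let the fingers close, or fill a call up. It gives the time, the measured TCP pose, the force, the opening and the grip force at its end, in the units of the state.
- ctrl.get_obs(): the state, without advancing time (a new reading comes with each control period).
- ctrl.get_image(name): name is "scene" or "top" or "wrist"; returns the picture (420x560x3 uint8, red, green, blue); there is no depth.
- ctrl.camera_info(name): a dict with "camera_matrix" (3x3 intrinsics, pixels), "world_from_camera" (4x4, takes a point from camera to world coordinates). Camera axes: x right, y up, looking along -z (the intrinsics and any distortion apply to the point x, -y, -z); pixel columns grow to the right and rows downward; lengths in mm; the calibration is good to about 2 mm. A picture is of the moment at which its call begins: read the wrist's pose just before it. camera_info takes no time and is no camera call; for the wrist camera it gives the pose at the moment of the call.
- ctrl.close_job(): hands the job in; it is judged then, once.
Trained networks look in the newest picture that a camera, given by its name, has taken for a name from the list of things; names that differ only in an ending like _2 or _b are one class to them, and where a whole thing is asked for, a point or a joint stands for the part that bears it (a point fixed in the world has none). Each returns a list of dicts, best first, with "score" (0 to 1); they miss things now and then, are a little off and sometimes report something else, mostly with a low value. They report only what shows in the picture. A call takes as long as a camera call.
- ctrl.look_for(camera, label): "rect" ([left, top, right, bottom] in pixels, round what is visible of it).
The state is a dict: "t": time; "qpos": joint angles; "qvel": joint speeds; "joint_torque": joint torques, N m; "ee_pos": TCP position; "orientation": TCP orientation; "ft_force": force on the tool from outside, world axes, zero at the start; "moment": the same for the moment, N m; "width": finger opening in mm; "grasp_force": force on a finger pad.
Only numpy, scipy, OpenCV 4.12 (cv2) and the standard library are available. Lean on these libraries where they do the work, as an engineer would, in place of code of your own. Each camera call takes 0.05 s, during which the arm holds its last target. There are 200 camera calls.

TASK

Pack the boards for transport: press every stick board lying on the bench, ring side up, into its own bay of the clip rack until it lies flat on its supports with both end clips snapped over it. Then swing the yellow keeper frame fully down over the boards and lock it with the two red-tabbed retaining pins, one at each front corner, pushed home through lugs and keeper until the tab meets the lug. Leave the empty carrier plate, the white puck and everything else where they are.

Things in the scene. Friction and masses are not known exactly. Their poses are not given: they have to be found in the camera images.
- rack: aluminium clip rack fixed to the bench, base 130 x 256 x 8 mm; origin: centre of its underside; x from its front (lugs) to its back (hinge), y to its left, z up. Three bays 68 mm apart along y; per bay four guide posts (x +-26 mm, 24 mm high, 3 mm clear of the board's long edges), blue spring clips at front and back, 37 mm high. Beside boards at mid length all is free down to the base plate
- bay_left (a point): centre of the left (+y) bay, where a fully pressed-in board's underside rests: 16 mm above the bench, 8 mm above the base plate; axes as the rack's. The board's long side goes along the rack's x, either end first. Clip tongues guide a board lowered within 4 mm along x, yield to 3 to 8 N straight down, then snap over its ends
- bay_mid (a point): centre of the middle bay, where a fully pressed-in board's underside rests: 16 mm above the bench, 8 mm above the base plate; axes as the rack's. The board's long side goes along the rack's x, either end first. Clip tongues guide a board lowered within 4 mm along x, yield to 3 to 8 N straight down, then snap over its ends
- bay_right (a point): centre of the right (-y) bay, where a fully pressed-in board's underside rests: 16 mm above the bench, 8 mm above the base plate; axes as the rack's. The board's long side goes along the rack's x, either end first. Clip tongues guide a board lowered within 4 mm along x, yield to 3 to 8 N straight down, then snap over its ends
- keeper (a joint): angle of the yellow keeper frame about its hinge at the rack's back: 0 = fully down on its stop, 2.1 rad = open, leaning back; starts near 1.95. Stiff hinge: stays where left, about 1 to 2 N at its grip moves it. At 0 its tongues stand between front and rear lugs, holes in line. Boards go in only while it is open
- keeper_grip (a point): centre of the black round grip at the middle of the keeper's front bar: disc 24 mm in diameter, 16 mm wide along the rack's y, to be pinched on its flat sides at any keeper angle. Circles keeper_hinge at 138 mm in the rack's x-z plane. Keeper down: 45 mm above the bench, 76 mm in front of the rack's centre, nothing under it
- keeper_hinge (a point): point on the keeper's hinge axis (the rack's y), midway between its arms, 62 mm behind the rack's centre, 45 mm above the bench. At angle q the grip lies 138 mm * cos q in front of it (-x) and 138 mm * sin q above it
- hole_left (a point): mouth of the left (+y) pin hole, on its axis, on the front face of the front lug, 28 mm above the bench; axes as the rack's, x points into the hole. 13 mm hole through front lug, keeper tongue (keeper down) and rear lug, 34 mm in all. A pin that is home has its shoulder at this point
- hole_right (a point): mouth of the right (-y) pin hole, on its axis, on the front face of the front lug, 28 mm above the bench; axes as the rack's, x points into the hole. 13 mm hole through front lug, keeper tongue (keeper down) and rear lug, 34 mm in all. A pin that is home has its shoulder at this point
- board_1: stick board, 30 g: beige plate 42 mm wide (its x), 68 mm long (its y), 6 mm thick, with a black ring and a flat connector on top (to 10 mm). Grasp it across the two long edges. Origin: centre of its underside, z out of the ringed side. May be absent
- board_3: stick board, 30 g: beige plate 42 mm wide (its x), 68 mm long (its y), 6 mm thick, with a black ring and a flat connector on top (to 10 mm). Grasp it across the two long edges. Origin: centre of its underside, z out of the ringed side. May be absent
- board_4: stick board, 30 g: beige plate 42 mm wide (its x), 68 mm long (its y), 6 mm thick, with a black ring and a flat connector on top (to 10 mm). Grasp it across the two long edges. Origin: centre of its underside, z out of the ringed side. May be absent
- pin_1: loose retaining pin, 30 g: red tab with black bands, then a steel shaft 10 mm in diameter, 46 mm long, its last 8 mm tapered to 4 mm. Origin: underside of where tab and shaft meet; x along the shaft to its tip, shaft axis at z = 5 mm; tab at x -26 to 0, y +-10, z 0 to 10 mm. Lies flat, does not roll; grasp the tab across its 20 mm width
- pin_2: loose retaining pin, 30 g: red tab with black bands, then a steel shaft 10 mm in diameter, 46 mm long, its last 8 mm tapered to 4 mm. Origin: underside of where tab and shaft meet; x along the shaft to its tip, shaft axis at z = 5 mm; tab at x -26 to 0, y +-10, z 0 to 10 mm. Lies flat, does not roll; grasp the tab across its 20 mm width
- pin_1_shoulder (a point): point on the axis of pin_1 where tab and shaft meet (5 mm above its origin)
- pin_2_shoulder (a point): point on the axis of pin_2 where tab and shaft meet (5 mm above its origin)
- empty_carrier: empty beige carrier plate, 48 x 72 x 10 mm, without any components; stays where it is; origin: centre of its underside
- white_puck: white round puck, 54 mm in diameter, 14 mm high; stays where it is; origin: centre of its underside

How it is judged:
By the outcome, as a careful person would: the job done as asked, in the order asked, and still so for the second after the job is handed in, with the robot touching nothing.
Of board_1, board_3, board_4 only 2 to 3 are there at a start; the rules pass over those that are not, and their reading is None.
At some moment in a run one of board_1, board_3, board_4, pin_1, pin_2 may be knocked a few centimetres aside while the robot is not near it.
Once in a run the grip may slacken for a moment while it holds something.
It also fails if it takes over 210 s, if anything falls off the work surface, if the arm or the gripper's body presses on something with over 40 N, if the wrist force passes 120 N, or if a joint passes its speed limit or range.

## Working session

There is one attempt and no reset: what is moved stays moved. The work goes in short steps, Python scripts to look and compute and a shell command to move; the robot and the scene stay as the last step left them, time stands still between calls to the robot, and variables do not carry over. Pictures are saved under pics/ and viewed, at most 17 in all, crops included, and the job is handed in when it is done.

```bash
mkdir -p pics
cat > h.py <<'E'
import numpy as np, cv2
from scipy.spatial.transform import Rotation as R
from workcell import ctrl
def snap(n,f):
    im=ctrl.get_image(n); cv2.imwrite('pics/'+f,im[:,:,::-1]); return im
def ray(n,uv,z,info=None):
    i=info or ctrl.camera_info(n); K=np.array(i['camera_matrix']);T=np.array(i['world_from_camera'])
    d=np.linalg.inv(K)@[uv[0],uv[1],1]; d=T[:3,:3]@(d*[1,-1,-1]); o=T[:3,3]
    return o+d*(z-o[2])/d[2]
def proj(n,p,info=None):
    i=info or ctrl.camera_info(n); K=np.array(i['camera_matrix']);T=np.array(i['world_from_camera'])
    c=np.linalg.inv(T)@[*p,1]; v=K@(c[:3]*[1,-1,-1]); return v[:2]/v[2]
def tcp():
    o=ctrl.get_obs(); return np.array(o['ee_pos']),R.from_rotvec(o['orientation'])
def to(p,rot=None):
    "shift along tool axes, rotvec in tool axes to reach world p, rot"
    x,r=tcp(); t=r.inv().apply(np.array(p)-x)
    a=(r.inv()*rot).as_rotvec() if rot is not None else np.zeros(3)
    return t.round(1),a.round(4)
def down(yaw):
    "tool down, tool y (closing) along world angle yaw"
    y=np.array([np.cos(yaw),np.sin(yaw),0]);z=np.array([0,0,-1.]);x=np.cross(y,z)
    return R.from_matrix(np.c_[x,y,z])
E
python3 - <<'E'
from h import *
print(ctrl.get_obs(),ctrl.hold_point_z)
for n in('scene','top','wrist'):
    snap(n,n+'0.png'); i=ctrl.camera_info(n); print(n,np.array(i['camera_matrix']).round(1).tolist(),np.array(i['world_from_camera']).round(3).tolist())
    for l in('board_1','pin_1','rack','keeper_grip','empty_carrier','white_puck'):
        print(l,[(d['score'],np.round(d['rect']).tolist()) for d in ctrl.look_for(n,l)][:5])
E
```

```text
{'t': 0.0, 'qpos': array([-1.19399981e+00,  4.23821332e-01,  1.63069444e+00,  9.41980970e-06,
        1.08857233e+00, -1.90330917e-02]), 'qvel': array([ 9.03693243e-04, -1.42227084e-04,  5.00382398e-05, -3.86052558e-04,
        8.82952823e-04,  1.01478986e-03]), 'joint_torque': array([-4.07088410e-04, -5.44619930e+01, -2.73668057e+01,  6.42897910e-02,
        2.27251992e-02, -1.30306234e-04]), 'ee_pos': array([ 240.78753745, -576.15691317,  221.9121239 ]), 'orientation': array([-3.07882173e+00, -6.17420113e-01,  4.04878789e-04]), 'ft_force': array([ 0.39225534, -0.120792  , -0.13068189]), 'moment': array([ 0.05197834, -0.01503515,  0.0640141 ]), 'grasp_force': 0.0, 'width': 87.82122060680643} 18.700000000000003
scene [[465.8, 0.0, 285.0], [0.0, 465.8, 211.7], [0.0, 0.0, 1.0]] [[0.829, 0.269, -0.49, 123.954], [-0.559, 0.439, -0.704, -395.493], [0.026, 0.858, 0.514, 509.529], [0.0, 0.0, 0.0, 1.0]]
board_1 [(0.85, [386.0, 279.0, 427.0, 303.0]), (0.84, [186.0, 252.0, 225.0, 273.0])]
pin_1 [(0.82, [260.0, 286.0, 305.0, 299.0]), (0.72, [150.0, 224.0, 182.0, 244.0]), (0.56, [207.0, 121.0, 3
[... 366 characters left out ...]
0.032, 171.852], [-0.027, 0.193, 0.981, 989.165], [0.0, 0.0, 0.0, 1.0]]
board_1 [(0.79, [255.0, 264.0, 285.0, 293.0]), (0.74, [362.0, 164.0, 388.0, 191.0])]
pin_1 [(0.64, [215.0, 273.0, 226.0, 301.0]), (0.55, [322.0, 238.0, 337.0, 263.0])]
rack [(0.97, [178.0, 116.0, 323.0, 260.0])]
keeper_grip [(0.81, [185.0, 114.0, 276.0, 219.0])]
empty_carrier [(0.83, [297.0, 120.0, 324.0, 151.0])]
white_puck [(0.83, [195.0, 154.0, 216.0, 171.0])]
wrist [[348.3, 0.0, 278.1], [0.0, 348.3, 215.3], [0.0, 0.0, 1.0]] [[0.386, 0.886, 0.257, 310.939], [-0.923, 0.371, 0.106, -547.566], [-0.001, -0.278, 0.961, 385.614], [0.0, 0.0, 0.0, 1.0]]
board_1 []
pin_1 []
rack []
keeper_grip []
empty_carrier []
white_puck []
```

View pics/top0.png

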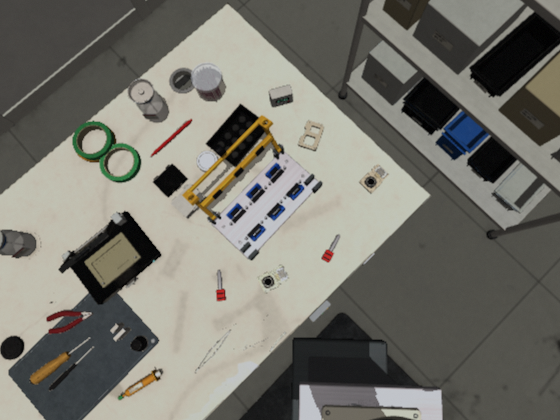

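View pics/scene0.png

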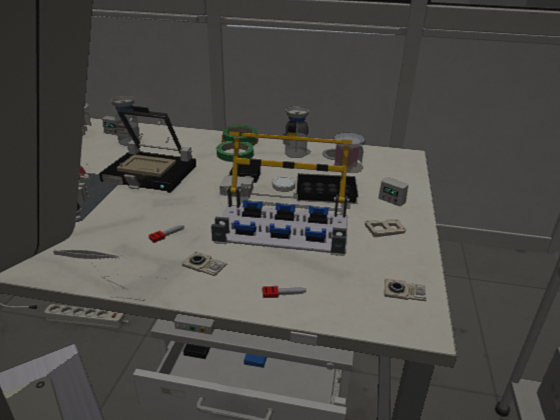

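The top view shows two boards, at (270,280) and (375,178), and two pins, at (220,285) and (331,248). The rack is around (260,200) with its lugs at (250,253) and (315,185), and the carrier is at (311,136). I'll zoom in on the top view to get poses.

Run:
```python
from h import *
im=cv2.imread('pics/top0.png')[110:310,170:400]
cv2.imwrite('pics/c1.png',cv2.resize(im,None,fx=3,fy=3,interpolation=cv2.INTER_CUBIC))
for uv,z in [((270,280),5),((375,178),5),((220,285),5),((331,248),5),((250,253),28),((315,185),28)]: print(uv,ray('top',uv,z).round())
```

```text
(270, 280) [380. 232.   5.]
(375, 178) [634. -19.   5.]
(220, 285) [365. 350.   5.]
(331, 248) [459.  88.   5.]
(250, 253) [440. 279.  28.]
(315, 185) [607. 129.  28.]
```

View pics/c1.png

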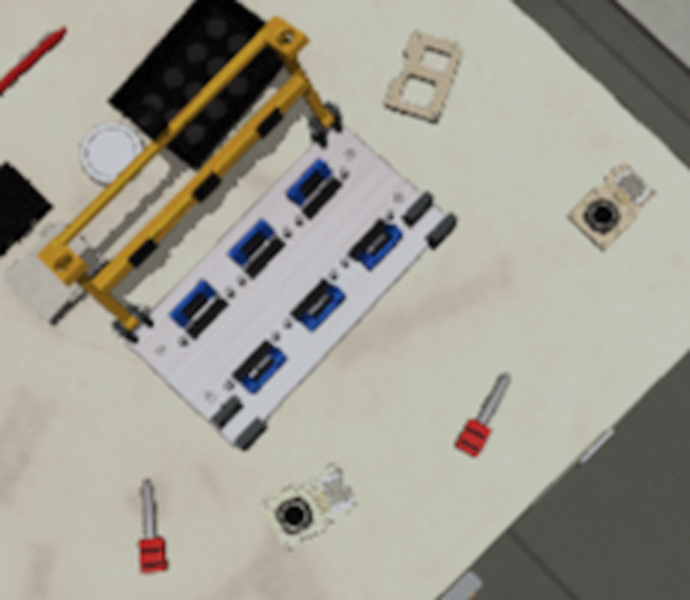

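Rack yaw is about 48°, opening toward the robot. I'll move over there with the closing axis along the rack's y.

```bash
python3 -m creep '[{"translation":[43,-26,-5],"angular":[0,0,-0.17],"jaw":1},{"translation":[86,-52,-10],"angular":[0,0,-0.34],"jaw":1},{"translation":[130,-78,-15],"angular":[0,0,-0.51],"jaw":1},{"translation":[173,-104,-20],"angular":[0,0,-0.68],"jaw":1},{"translation":[216,-130,-25],"angular":[0,0,-0.85],"jaw":1},{"translation":[260,-156,-30],"angular":[0,0,-1.02],"jaw":1},{"translation":[303,-182,-35],"angular":[0,0,-1.19],"jaw":1},{"translation":[346,-208,-38],"angular":[0,0,-1.36],"jaw":1}]'
python3 -c "
from h import *
print(ctrl.get_obs()['qpos'].round(2),to([430,200,260],down(np.radians(138))))"
```

```text
t: 2.05
ee_pos: [481.0, -250.0, 261.2]
orientation: [1.999, 2.422, 0.0]
ft_force: [0.3, -0.9, -0.2]
width: 87.9
grasp_force: 0.0
[-0.5   0.26  1.78 -0.    1.11 -0.69] (array([451.5,  35.2,   1. ]), array([-3.0000e-04,  1.0000e-03, -2.2179e+00]))
```

```bash
python3 -m creep '[{"translation":[50,4,0],"angular":[0,0,-0.17],"jaw":1},{"translation":[100,8,0],"angular":[0,0,-0.34],"jaw":1},{"translation":[150,12,0],"angular":[0,0,-0.51],"jaw":1},{"translation":[200,16,0],"angular":[0,0,-0.68],"jaw":1},{"translation":[250,20,0],"angular":[0,0,-0.85],"jaw":1},{"translation":[300,24,0],"angular":[0,0,-1.02],"jaw":1},{"translation":[350,28,0],"angular":[0,0,-1.19],"jaw":1},{"translation":[400,32,0],"angular":[0,0,-1.36],"jaw":1}]'
python3 -c "
from h import *
print(ctrl.get_obs()['qpos'].round(2),to([430,200,260],down(np.radians(138))))"
```

```text
t: 3.05
ee_pos: [437.6, 149.4, 261.0]
orientation: [0.032, 3.141, 0.0]
ft_force: [0.6, -0.8, 0.3]
width: 88.0
grasp_force: 0.0
[ 0.3   0.13  1.94 -0.    1.07 -1.25] (array([ 8.7, 50.5,  1. ]), array([-1.000e-04,  8.000e-04, -8.579e-01]))
```

```bash
python3 -m creep '[{"translation":[0,15,-20],"angular":[0,0,-0.17],"jaw":1},{"translation":[0,35,-40],"angular":[0,0,-0.34],"jaw":1},{"translation":[9,50,-60],"angular":[0,0,-0.51],"jaw":1},{"translation":[9,50,-60],"angular":[0,0,-0.68],"jaw":1},{"translation":[9,50,-60],"angular":[0,0,-0.858],"jaw":1},{"translation":[9,50,-60],"angular":[0,0,-0.858],"jaw":1},{"translation":[9,50,-60],"angular":[0,0,-0.858],"jaw":1},{"translation":[9,50,-60],"angular":[0,0,-0.858],"jaw":1}]'
python3 - <<'E'
from h import *
x,r=tcp();i=ctrl.camera_info('wrist');snap('wrist','w1.png')
import pickle;pickle.dump(i,open('w1.pkl','wb'))
T=np.array(i['world_from_camera']);print(r.inv().apply(T[:3,3]-x),(r.inv().as_matrix()@T[:3,:3]).round(2))
for l in('board_1','pin_1','rack','keeper_grip','hole_left'):
    print(l,[(d['score'],np.round(d['rect']).tolist()) for d in ctrl.look_for('wrist',l)][:5])
E
```

```text
t: 4.05
ee_pos: [430.2, 197.9, 320.6]
orientation: [1.267, -2.875, 0.0]
ft_force: [0.5, -0.6, -0.2]
width: 87.9
grasp_force: 0.0
[ 7.64811202e+01  2.86483984e-02 -1.62914180e+02] [[ 0.    0.96  0.28]
 [ 1.   -0.   -0.  ]
 [-0.    0.28 -0.96]]
board_1 [(0.84, [290.0, 146.0, 346.0, 183.0]), (0.61, [36.0, 140.0, 88.0, 173.0]), (0.18, [179.0, 111.0, 234.0, 137.0])]
pin_1 []
rack [(0.63, [136.0, 212.0, 334.0, 420.0]), (0.5, [181.0, 113.0, 236.0, 135.0])]
keeper_grip [(0.69, [136.0, 304.0, 330.0, 420.0]), (0.51, [136.0, 212.0, 333.0, 420.0])]
hole_left [(0.62, [239.0, 367.0, 266.0, 377.0]), (0.61, [133.0, 213.0, 331.0, 420.0])]
```

View pics/w1.png

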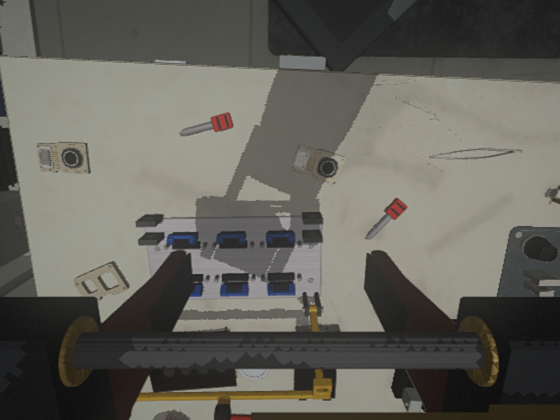

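The wrist view shows boards at (63,157) and (318,164), pins with their tabs at (222,122) and (396,208), and the rack from (140,212) to (330,300). I'll enlarge it for precise pixels.

Run:
```python
from h import *
im=cv2.imread('pics/w1.png')[98:308,136:416]
cv2.imwrite('pics/c2.png',cv2.resize(im,(800,600),interpolation=cv2.INTER_CUBIC))
```

```text
(no output)
```

View pics/c2.png

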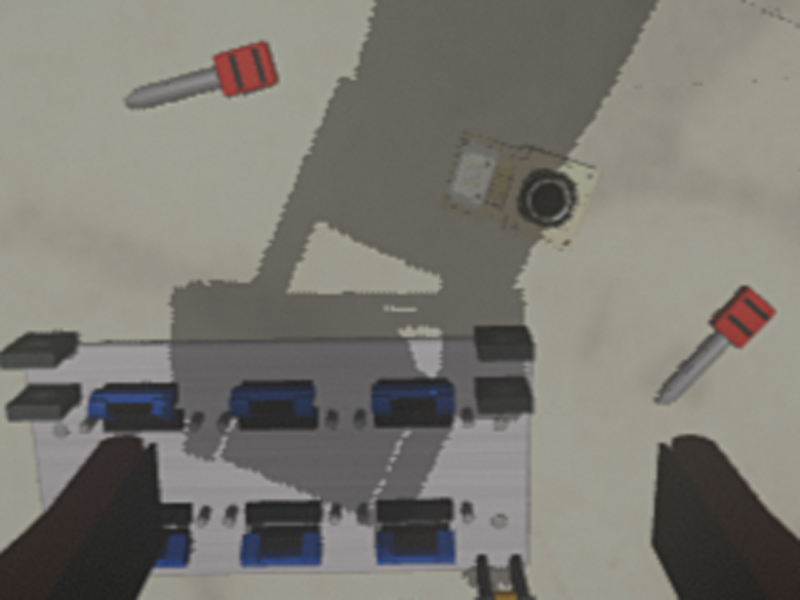

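Run:
```python
from h import *
import pickle;i=pickle.load(open('w1.pkl','rb'))
f=lambda u,v,z:ray('wrist',(136+u/2.857,98+v/2.857),z,i)[:2]
FL,FR,BL,BR=[f(u,v,8) for u,v in((536,337),(16,345),(527,570),(54,573))]
print(FL,FR,BL,BR,[np.linalg.norm(a) for a in(FL-FR,BL-BR,FL-BL,FR-BR)])
print('ang',[np.degrees(np.arctan2(*(a)[::-1])) for a in(FL-FR,BL-BR,BL-FL,BR-FR)])
print('c',(FL+FR+BL+BR)/4)
# lug front top inner edge pts and clips
for n,u,v,z in(('clipF L',413,383,37),('clipF M',272,383,37),('clipF R',132,387,37),('clipB L',415,560,30),('clipB M',282,562,30)): print(n,f(u,v,z))
A=np.array([f(*c,6) for c in((463,132),(598,167),(568,248),(443,208))]);print('A',A.round(),A.mean(0),np.degrees(np.arctan2(*((A[1]+A[2]-A[0]-A[3])[::-1]))),np.linalg.norm(A-np.roll(A,1,0),axis=1))
for t,tip in((((215,55),(268,40),(277,85),(224,97)),(127,102)),(((746,287),(775,315),(740,347),(712,322)),(660,402))):
    P=np.array([f(*c,9) for c in t]);c=P.mean(0);e=f(*tip,4);d=e-c;print('pin tab',c,'tip',e,np.linalg.norm(d),np.degrees(np.arctan2(d[1],d[0])))
g=lambda u,v,z:ray('wrist',(u,v),z,i)[:2]
print('B',g(63,157,6),'A rect',g(318,164.5,6))
```

```text
[423.91516591 287.58682346] [618.01846862 115.77962908] [511.38983461 383.1734765 ] [699.01386194 213.99526037] [np.float64(259.2176771867823), np.float64(252.63421075209786), np.float64(129.57093000832165), np.float64(127.305003708185)]
ang [np.float64(138.48690568975746), np.float64(137.95941832315643), np.float64(47.53728421765659), np.float64(50.48865261042314)]
c [563.08433277 250.13379735]
clipF L [478.85959065 256.66841417]
clipF M [528.14681041 211.60882904]
clipF R [578.53369303 168.25636025]
clipB L [543.51781024 329.30161647]
clipB M [594.1188297  284.55504097]
A [[384. 188.]
 [348. 244.]
 [383. 264.]
 [415. 209.]] [382.63961069 226.20560308] 121.61460623312973 [37.11029492 66.61749368 41.12196073 64.16967816]
pin tab [439.27800024  99.1662588 ] tip [491.63575698  71.51526648] 59.21074282847325 -27.839270966808865
pin tab [341.87092563 348.86293065] tip [399.89738604 358.05268775] 58.74965312902048 8.999295523775666
B [631.71182029 -14.75623215] A rect [382.2359801  227.03580783]
```

```bash
python3 -c "
from h import *
print(to([382.4,226.8,60],down(np.radians(31.6))), to([382.4,226.8,150]))"
```

```text
(array([ 10.9,  54.8, 260.7]), array([-0.   , -0.   ,  1.851])) (array([ 10.9,  54.8, 170.7]), array([0., 0., 0.]))
```

```bash
python3 -m creep '[{"translation":[2,7,25],"angular":[0,0,0.17],"jaw":1},{"translation":[4,14,50],"angular":[0,0,0.34],"jaw":1},{"translation":[6,21,75],"angular":[0,0,0.51],"jaw":1},{"translation":[8,28,100],"angular":[0,0,0.68],"jaw":1},{"translation":[10,40,125],"angular":[0,0,0.85],"jaw":1},{"translation":[11,55,150],"angular":[0,0,1.02],"jaw":1},{"translation":[11,55,160],"angular":[0,0,1.19],"jaw":1},{"translation":[11,55,170],"angular":[0,0,1.36],"jaw":1}]'
python3 -m creep '[{"translation":[0,0,20],"angular":[0,0,0.17],"jaw":1},{"translation":[0,0,40],"angular":[0,0,0.34],"jaw":1},{"translation":[0,0,50],"angular":[0,0,0.49],"jaw":1},{"translation":[0,0,50],"angular":[0,0,0.49],"jaw":1},{"translation":[0,0,50],"angular":[0,0,0.49],"jaw":1},{"translation":[0,0,50],"angular":[0,0,0.49],"jaw":1},{"translation":[0,0,50],"angular":[0,0,0.49],"jaw":1},{"translation":[0,0,50],"angular":[0,0,0.49],"jaw":1}]'
python3 - <<'E'
from h import *
i=ctrl.camera_info('wrist');snap('wrist','w2.png')
for d in ctrl.look_for('wrist','board_1')[:2]:
    r=d['rect'];print(d['score'],r,ray('wrist',((r[0]+r[2])/2,(r[1]+r[3])/2),6,i))
print(tcp()[0],to([382.4,226.8,1],down(np.radians(31.6))))
E
```

```text
t: 5.35
ee_pos: [382.0, 227.0, 150.2]
orientation: [-0.828, -3.03, 0.0]
ft_force: [-0.2, -0.6, 0.4]
width: 87.7
grasp_force: 0.0
t: 6.35
ee_pos: [382.3, 226.9, 100.9]
orientation: [1.53, 2.744, 0.001]
ft_force: [-0.1, 0.3, -0.3]
width: 88.0
grasp_force: 0.0
0.92 [251.6, 175.4, 307.8, 259.4] [382.95162343 227.47675251   6.        ]
[382.19494241 226.85914722 100.8049091 ] (array([-0.2,  0.1, 99.8]), array([0.0002, 0.    , 0.0017]))
```

View pics/w2.png

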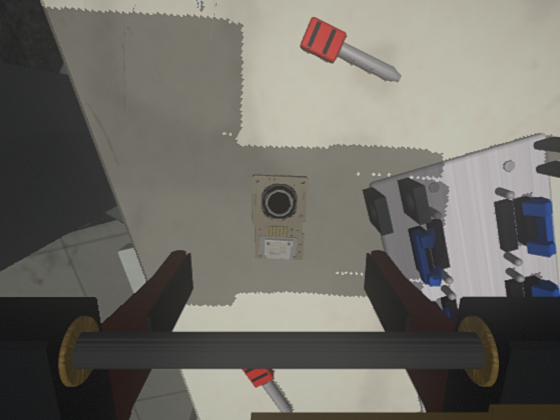

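The board is centred and aligned between the fingers at (280,217). Next I descend and grasp it.

```bash
python3 -m creep '[{"translation":[0,0,40],"angular":[0,0,0],"jaw":1},{"translation":[0,0,75],"angular":[0,0,0],"jaw":1},{"translation":[0,0,95],"angular":[0,0,0],"jaw":1},{"translation":[0,0,99],"angular":[0,0,0],"jaw":1},{"translation":[0,0,99],"angular":[0,0,0],"jaw":1},{"translation":[0,0,99],"angular":[0,0,0],"jaw":0},{"translation":[0,0,99],"angular":[0,0,0],"jaw":0},{"translation":[0,0,99],"angular":[0,0,0],"jaw":0}]'
python3 -m creep '[{"translation":[0,0,0],"angular":[0,0,0],"jaw":0},{"translation":[0,0,0],"angular":[0,0,0],"jaw":0},{"translation":[0,0,-30],"angular":[0,0,0],"jaw":0},{"translation":[0,0,-60],"angular":[0,0,0],"jaw":0},{"translation":[0,0,-90],"angular":[0,0,0],"jaw":0},{"translation":[0,0,-110],"angular":[0,0,0],"jaw":0},{"translation":[0,0,-120],"angular":[0,0,0],"jaw":0},{"translation":[0,0,-120],"angular":[0,0,0],"jaw":0}]'
python3 -c "
from h import *
print(to([512.2,295.2,120],down(np.radians(138.3))),to([563,250,120]))"
```

```text
t: 7.45
ee_pos: [382.4, 227.0, 2.2]
orientation: [1.53, 2.743, 0.001]
ft_force: [0.9, -0.8, -0.8]
width: 61.1
grasp_force: 0.0
t: 8.45
ee_pos: [382.3, 226.9, 121.9]
orientation: [1.53, 2.743, 0.001]
ft_force: [-0.3, 0.3, -0.1]
width: 41.1
grasp_force: 29.9
(array([-10.1, 146.4,   2. ]), array([ 6.0000e-04,  9.0000e-04, -1.8608e+00])) (array([-75.3, 165.9,   2.1]), array([0., 0., 0.]))
```

```bash
python3 -m creep '[{"translation":[-2,20,0],"angular":[0,0,-0.17],"jaw":0},{"translation":[-3,40,0],"angular":[0,0,-0.34],"jaw":0},{"translation":[-4,60,0],"angular":[0,0,-0.51],"jaw":0},{"translation":[-6,80,0],"angular":[0,0,-0.68],"jaw":0},{"translation":[-7,100,0],"angular":[0,0,-0.85],"jaw":0},{"translation":[-8,120,0],"angular":[0,0,-1.02],"jaw":0},{"translation":[-9,140,0],"angular":[0,0,-1.19],"jaw":0},{"translation":[-10,146,0],"angular":[0,0,-1.36],"jaw":0}]'
python3 -m creep '[{"translation":[0,0,0],"angular":[0,0,-0.17],"jaw":0},{"translation":[0,0,0],"angular":[0,0,-0.34],"jaw":0},{"translation":[0,0,0],"angular":[0,0,-0.5],"jaw":0},{"translation":[0,0,0],"angular":[0,0,-0.5],"jaw":0},{"translation":[0,0,20],"angular":[0,0,-0.5],"jaw":0},{"translation":[0,0,30],"angular":[0,0,-0.5],"jaw":0},{"translation":[0,0,30],"angular":[0,0,-0.5],"jaw":0},{"translation":[0,0,30],"angular":[0,0,-0.5],"jaw":0}]'
python3 - <<'E'
from h import *
import pickle
pickle.dump(ctrl.camera_info('wrist'),open('w3.pkl','wb'))
im=snap('wrist','w3.png'); x,r=tcp();print(x,r.as_rotvec(),to([512.2,295.2,90],down(np.radians(138.3))))
cv2.imwrite('pics/c3.png',cv2.resize(im[150:390,120:440,::-1],(800,600),interpolation=cv2.INTER_CUBIC))
E
```

```text
t: 9.45
ee_pos: [512.0, 295.2, 120.0]
orientation: [0.543, -3.093, 0.001]
ft_force: [0.5, 0.3, 0.0]
width: 41.1
grasp_force: 29.9
t: 10.45
ee_pos: [511.8, 295.1, 91.9]
orientation: [-1.283, 2.867, 0.0]
ft_force: [-0.4, 0.0, -0.6]
width: 41.1
grasp_force: 29.9
[511.96496993 295.22286602  92.13098251] [-1.28304845e+00  2.86681961e+00  1.40388197e-04] (array([-0.1, -0.2,  2.1]), array([-0.0002,  0.0007, -0.0014]))
```

View pics/c3.png

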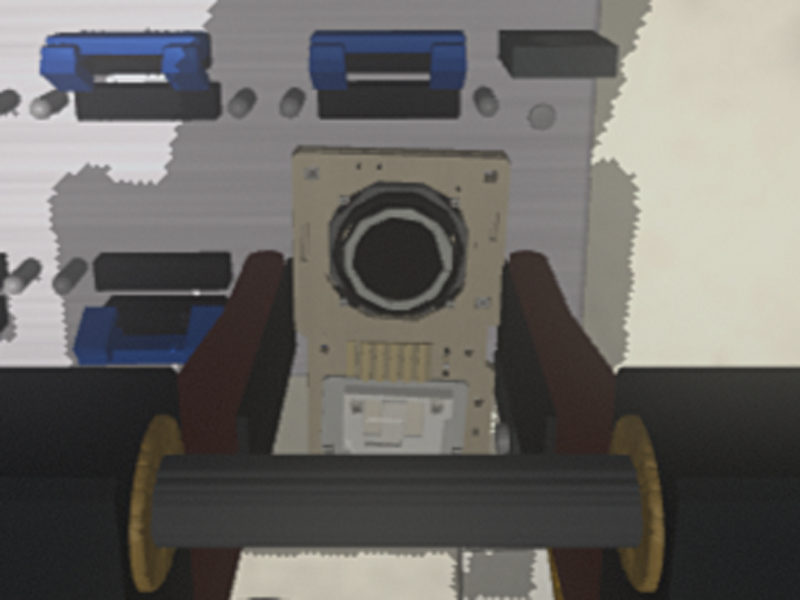

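Run:
```python
from h import *
import pickle;i=pickle.load(open('w3.pkl','rb'))
c=np.array([563,250]);rx=np.array([np.cos(np.radians(48.3)),np.sin(np.radians(48.3))]);ry=np.array([-rx[1],rx[0]])
def f(n,u,v,z):
    p=ray('wrist',(120+u/2.5,150+v/2.5),z,i)[:2]-c; print(n,z,(p@rx).round(1),(p@ry).round(1))
f('board FR',293,152,96);f('board FL',509,157,96)
f('blk F in M',150,118,16);f('blk F in L',390,118,16);f('blk R in M',164,253,8);f('blk R in M',164,253,16)
f('clip L l',310,35,37);f('clip L r',467,35,37);f('clip M l',42,38,37);f('clip M r',211,35,37)
for z in(24,32): f('post L r',292,95,z);f('post L l',484,95,z);f('post M r',45,100,z);f('post M l',242,97,z);f('postback M l',73,268,z)
f('base edge',592,120,8);f('base edge',584,340,8)
```

```text
board FR 96 -33.2 49.1
board FL 96 -32.1 90.0
blk F in M 16 -21.1 -0.5
blk F in L 16 -21.0 67.0
blk R in M 8 22.8 -1.9
blk R in M 16 19.6 0.4
clip L l 37 -47.2 47.2
clip L r 37 -47.2 86.4
clip M l 37 -46.6 -19.7
clip M r 37 -47.2 22.5
post L r 24 -29.3 40.6
post L l 24 -29.2 92.4
post M r 24 -28.0 -26.1
post M l 24 -28.8 27.1
postback M l 24 20.9 -23.6
post L r 32 -30.9 41.6
post L l 32 -30.9 91.6
post M r 32 -29.7 -22.8
post M l 32 -30.4 28.6
postback M l 32 17.6 -20.5
base edge 8 -18.5 125.7
base edge 8 52.3 127.6
```

```bash
python3 -m creep '[{"translation":[2,-2.5,15],"angular":[0,0,0],"jaw":0},{"translation":[2,-2.5,30],"angular":[0,0,0],"jaw":0},{"translation":[2,-2.5,45],"angular":[0,0,0],"jaw":0},{"translation":[2,-2.5,48],"angular":[0,0,0],"jaw":0},{"translation":[2,-2.5,48],"angular":[0,0,0],"jaw":0},{"translation":[2,-2.5,48],"angular":[0,0,0],"jaw":0},{"translation":[2,-2.5,48],"angular":[0,0,0],"jaw":0},{"translation":[2,-2.5,48],"angular":[0,0,0],"jaw":0}]'
python3 - <<'E'
from h import *
import pickle
pickle.dump(ctrl.camera_info('wrist'),open('w4.pkl','wb'))
im=snap('wrist','w4.png')
cv2.imwrite('pics/c4.png',cv2.resize(im[170:350,160:400,::-1],(800,600),interpolation=cv2.INTER_CUBIC))
E
```

```text
t: 11.5
ee_pos: [512.4, 292.0, 44.1]
orientation: [-1.284, 2.867, 0.0]
ft_force: [0.1, -0.0, -0.7]
width: 41.1
grasp_force: 29.9
```

View pics/c4.png

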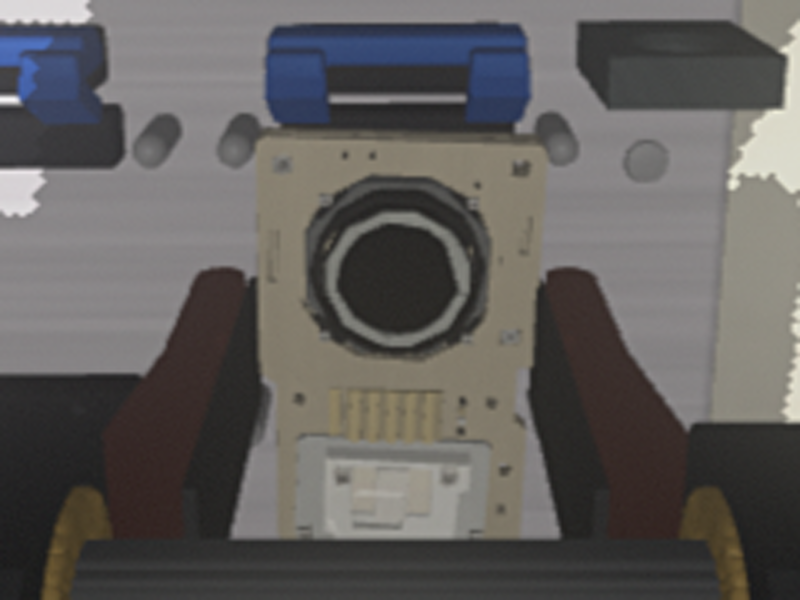

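Run:
```python
from h import *
import pickle;i=pickle.load(open('w4.pkl','rb'))
c=np.array([563,250]);rx=np.array([np.cos(np.radians(48.3)),np.sin(np.radians(48.3))]);ry=np.array([-rx[1],rx[0]])
def f(n,u,v,z):
    p=ray('wrist',(160+u/3.333,170+v/3.333),z,i)[:2]-c; print(n,z,(p@rx).round(1),(p@ry).round(1))
f('board F',402,140,47.9);f('clip',398,27,37);f('tongue end',398,122,30);f('tongue end',398,122,20);f('tcp',0,0,0)
f('M blk',62,165,16);f('lug top mid',655,42,40)
x,_=tcp();print((x[:2]-c)@rx,(x[:2]-c)@ry)
```

```text
board F 47.9 -34.5 67.1
clip 37 -48.8 66.6
tongue end 30 -32.4 66.6
tongue end 20 -29.8 66.7
tcp 0 -47.1 -4.4
M blk 16 -21.1 9.0
lug top mid 40 -47.1 104.0
-2.3937589520286897 65.75178981129065
```

Board and clip are aligned to within about 0.5 mm in y and roughly 1 mm in x. I'll press it in.

```bash
python3 -m creep '[{"translation":[0,0,4],"angular":[0,0,0],"jaw":0},{"translation":[0,0,8],"angular":[0,0,0],"jaw":0},{"translation":[0,0,11],"angular":[0,0,0],"jaw":0},{"translation":[0,0,14],"angular":[0,0,0],"jaw":0},{"translation":[0,0,16],"angular":[0,0,0],"jaw":0},{"translation":[0,0,18],"angular":[0,0,0],"jaw":0},{"translation":[0,0,20],"angular":[0,0,0],"jaw":0},{"translation":[0,0,20],"angular":[0,0,0],"jaw":0}]'
python3 -m creep '[{"translation":[0,0,2],"angular":[0,0,0],"jaw":0},{"translation":[0,0,3],"angular":[0,0,0],"jaw":0},{"translation":[0,0,4],"angular":[0,0,0],"jaw":0},{"translation":[0,0,5],"angular":[0,0,0],"jaw":0},{"translation":[0,0,6],"angular":[0,0,0],"jaw":0},{"translation":[0,0,6.5],"angular":[0,0,0],"jaw":0},{"translation":[0,0,6.5],"angular":[0,0,0],"jaw":0},{"translation":[0,0,6.5],"angular":[0,0,0],"jaw":0}]'
```

```text
t: 12.55
ee_pos: [512.2, 291.8, 23.5]
orientation: [-1.284, 2.867, -0.0]
ft_force: [0.7, 0.1, 0.7]
width: 41.4
grasp_force: 29.8
t: 13.55
ee_pos: [512.4, 292.1, 17.7]
orientation: [-1.284, 2.866, 0.0]
ft_force: [1.3, 2.7, 5.7]
width: 41.5
grasp_force: 29.9
```

```bash
python3 -m creep '[{"translation":[0,0,0.5],"angular":[0,0,0],"jaw":0},{"translation":[0,0,1],"angular":[0,0,0],"jaw":0},{"translation":[0,0,1.5],"angular":[0,0,0],"jaw":0},{"translation":[0,0,2],"angular":[0,0,0],"jaw":0},{"translation":[0,0,2],"angular":[0,0,0],"jaw":0},{"translation":[0,0,2],"angular":[0,0,0],"jaw":0},{"translation":[0,0,2],"angular":[0,0,0],"jaw":0},{"translation":[0,0,2],"angular":[0,0,0],"jaw":0}]'
```

```text
t: 14.55
ee_pos: [512.5, 292.2, 17.6]
orientation: [-1.284, 2.866, 0.0]
ft_force: [-4.6, -0.5, 24.5]
width: 41.1
grasp_force: 29.9
```

Bottomed out, with 24 N and no further travel. I'll release, lift, and go to the second board.

```bash
python3 -m creep '[{"translation":[0,0,-2],"angular":[0,0,0],"jaw":0.65},{"translation":[0,0,-2],"angular":[0,0,0],"jaw":0.65},{"translation":[0,0,-2],"angular":[0,0,0],"jaw":0.65},{"translation":[0,0,-2],"angular":[0,0,0],"jaw":0.65},{"translation":[0,0,-30],"angular":[0,0,0],"jaw":0.65},{"translation":[0,0,-75],"angular":[0,0,0],"jaw":0.65},{"translation":[0,0,-115],"angular":[0,0,0],"jaw":0.65},{"translation":[0,0,-135],"angular":[0,0,0],"jaw":1}]'
python3 - <<'E'
from h import *
snap('top','t2.png')
for d in ctrl.look_for('top','board_1')[:3]:
    r=d['rect'];print(d['score'],r,ray('top',((r[0]+r[2])/2,(r[1]+r[3])/2),8))
print(to([632,-15,150],down(np.radians(48))))
E
```

```text
t: 15.55
ee_pos: [512.9, 292.2, 152.3]
orientation: [-1.283, 2.865, 0.0]
ft_force: [0.5, -0.9, 0.5]
width: 63.6
grasp_force: 0.0
0.92 [359.7, 165.0, 389.7, 192.2] [631.44804434 -17.75493014   8.        ]
(array([ 150.5, -293.2,    2.2]), array([0.002 , 0.0042, 1.5752]))
```

```bash
python3 -m creep '[{"translation":[30,-45,0],"angular":[0,0,0.17],"jaw":1},{"translation":[55,-90,0],"angular":[0,0,0.34],"jaw":1},{"translation":[80,-135,0],"angular":[0,0,0.51],"jaw":1},{"translation":[105,-180,0],"angular":[0,0,0.68],"jaw":1},{"translation":[125,-225,0],"angular":[0,0,0.85],"jaw":1},{"translation":[140,-265,0],"angular":[0,0,1.02],"jaw":1},{"translation":[150,-293,0],"angular":[0,0,1.19],"jaw":1},{"translation":[150,-293,0],"angular":[0,0,1.36],"jaw":1}]'
python3 -m creep '[{"translation":[0,0,10],"angular":[0,0,0.17],"jaw":1},{"translation":[0,0,30],"angular":[0,0,0.215],"jaw":1},{"translation":[0,0,50],"angular":[0,0,0.215],"jaw":1},{"translation":[0,0,50],"angular":[0,0,0.215],"jaw":1},{"translation":[0,0,50],"angular":[0,0,0.215],"jaw":1},{"translation":[0,0,50],"angular":[0,0,0.215],"jaw":1},{"translation":[0,0,50],"angular":[0,0,0.215],"jaw":1},{"translation":[0,0,50],"angular":[0,0,0.215],"jaw":1}]'
python3 - <<'E'
from h import *
import pickle
pickle.dump(ctrl.camera_info('wrist'),open('w5.pkl','wb'));im=snap('wrist','w5.png')
print(tcp()[0])
for d in ctrl.look_for('wrist','board_1')[:2]:
    r=d['rect'];print(d['score'],r,ray('wrist',((r[0]+r[2])/2,(r[1]+r[3])/2),6))
E
```

```text
t: 16.65
ee_pos: [631.1, -17.3, 148.3]
orientation: [-0.817, -3.032, 0.001]
ft_force: [-0.7, 0.9, -0.1]
width: 87.8
grasp_force: 0.0
t: 17.65
ee_pos: [631.1, -15.2, 100.7]
orientation: [1.125, 2.932, 0.0]
ft_force: [-0.3, -0.7, -0.4]
width: 87.8
grasp_force: 0.0
[631.06103556 -15.12401032 100.5340222 ]
0.98 [252.9, 176.3, 309.9, 262.0] [633.31295669 -14.19783711   6.        ]
```

View pics/w5.png

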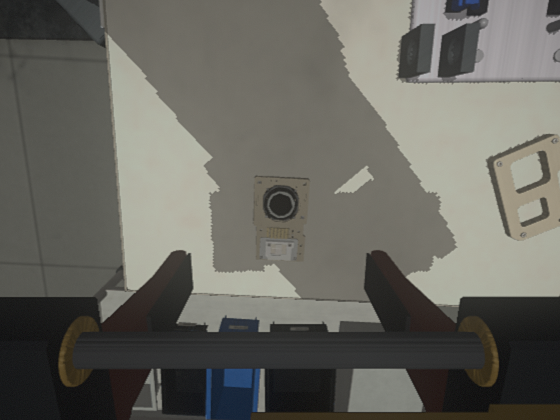

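The board is centred at (281,219) and nearly aligned, so I can grasp it.

```bash
python3 -m creep '[{"translation":[-0.5,0.5,40],"angular":[0,0,0.03],"jaw":1},{"translation":[-0.5,0.5,75],"angular":[0,0,0.03],"jaw":1},{"translation":[-0.5,0.5,95],"angular":[0,0,0.03],"jaw":1},{"translation":[-0.5,0.5,98.5],"angular":[0,0,0.03],"jaw":1},{"translation":[-0.5,0.5,98.5],"angular":[0,0,0.03],"jaw":1},{"translation":[-0.5,0.5,98.5],"angular":[0,0,0.03],"jaw":0},{"translation":[-0.5,0.5,98.5],"angular":[0,0,0.03],"jaw":0},{"translation":[-0.5,0.5,98.5],"angular":[0,0,0.03],"jaw":0}]'
python3 -m creep '[{"translation":[0,0,0],"angular":[0,0,0],"jaw":0},{"translation":[0,0,0],"angular":[0,0,0],"jaw":0},{"translation":[0,0,-30],"angular":[0,0,0],"jaw":0},{"translation":[0,0,-60],"angular":[0,0,0],"jaw":0},{"translation":[0,0,-90],"angular":[0,0,0],"jaw":0},{"translation":[0,0,-110],"angular":[0,0,0],"jaw":0},{"translation":[0,0,-120],"angular":[0,0,0],"jaw":0},{"translation":[0,0,-120],"angular":[0,0,0],"jaw":0}]'
python3 -c "
from h import *
# left TCP final (512.4,292.0) ; right bay = left -136*ry
ry=np.array([np.cos(np.radians(138.3)),np.sin(np.radians(138.3))]);p=np.array([512.4,292.1])-136*ry;print(p)
print(to([*p,92],down(np.radians(138.3))))"
```

```text
t: 18.75
ee_pos: [632.0, -15.1, 2.3]
orientation: [1.169, 2.915, 0.001]
ft_force: [-0.2, 0.5, -0.5]
width: 62.0
grasp_force: 0.0
t: 19.75
ee_pos: [631.7, -15.1, 121.8]
orientation: [1.169, 2.915, 0.0]
ft_force: [-0.3, 0.1, -0.8]
width: 41.0
grasp_force: 30.0
[613.94279279 201.62867177]
(array([162.6, 144.4,  29.8]), array([-0.0000e+00,  5.0000e-04, -1.6058e+00]))
```

```bash
python3 -m creep '[{"translation":[20,18,0],"angular":[0,0,-0.17],"jaw":0},{"translation":[40,36,0],"angular":[0,0,-0.34],"jaw":0},{"translation":[60,54,0],"angular":[0,0,-0.51],"jaw":0},{"translation":[80,72,0],"angular":[0,0,-0.68],"jaw":0},{"translation":[105,92,0],"angular":[0,0,-0.85],"jaw":0},{"translation":[130,115,0],"angular":[0,0,-1.02],"jaw":0},{"translation":[150,132,0],"angular":[0,0,-1.19],"jaw":0},{"translation":[162.5,144.5,0],"angular":[0,0,-1.36],"jaw":0}]'
python3 -m creep '[{"translation":[0,0,0],"angular":[0,0,-0.17],"jaw":0},{"translation":[0,0,0],"angular":[0,0,-0.246],"jaw":0},{"translation":[0,0,0],"angular":[0,0,-0.246],"jaw":0},{"translation":[0,0,25],"angular":[0,0,-0.246],"jaw":0},{"translation":[0,0,50],"angular":[0,0,-0.246],"jaw":0},{"translation":[0,0,70],"angular":[0,0,-0.246],"jaw":0},{"translation":[0,0,77],"angular":[0,0,-0.246],"jaw":0},{"translation":[0,0,77],"angular":[0,0,-0.246],"jaw":0}]'
python3 - <<'E'
from h import *
import pickle
pickle.dump(ctrl.camera_info('wrist'),open('w6.pkl','wb'));im=snap('wrist','w6.png');print(tcp()[0],tcp()[1].as_rotvec(),to([614,201.6,44.5],down(np.radians(138.3))))
cv2.imwrite('pics/c6.png',cv2.resize(im[170:350,160:400,::-1],(800,600),interpolation=cv2.INTER_CUBIC))
E
```

```text
t: 20.75
ee_pos: [612.8, 202.7, 120.0]
orientation: [0.933, -2.997, -0.0]
ft_force: [-0.7, -0.2, 0.1]
width: 41.1
grasp_force: 30.0
t: 21.75
ee_pos: [613.8, 201.5, 44.2]
orientation: [1.285, -2.866, -0.0]
ft_force: [-0.4, 0.2, -0.7]
width: 40.8
grasp_force: 30.0
[614.29630942 201.70219712  44.93416643] [-1.28486625e+00  2.86637911e+00 -4.17813073e-05] (array([0.3, 0.2, 0.4]), array([-0.0002,  0.0004, -0.0002]))
```

View pics/c6.png

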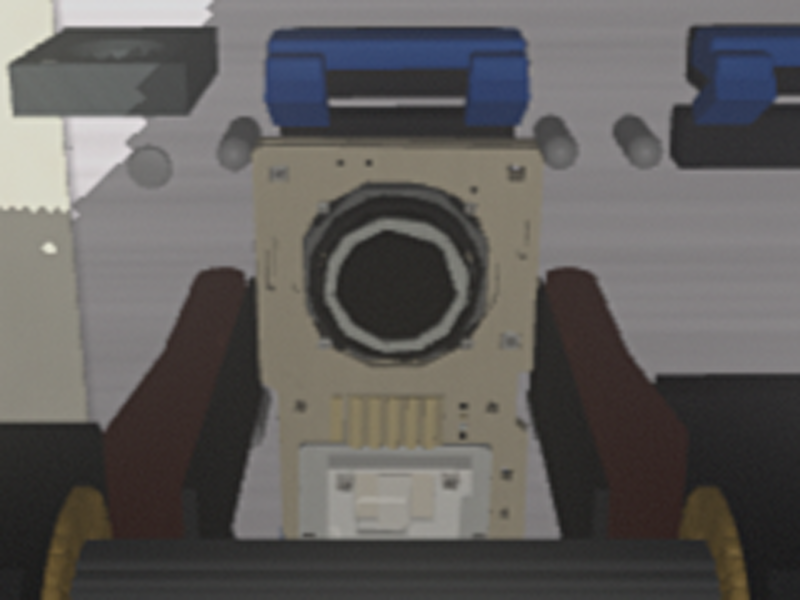

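Same picture as for the first board, about 1 mm further back, so I'll shift forward slightly and press.

```bash
python3 -m creep '[{"translation":[1,0.5,4],"angular":[0,0,0],"jaw":0},{"translation":[1,0.5,8],"angular":[0,0,0],"jaw":0},{"translation":[1,0.5,11],"angular":[0,0,0],"jaw":0},{"translation":[1,0.5,14],"angular":[0,0,0],"jaw":0},{"translation":[1,0.5,16],"angular":[0,0,0],"jaw":0},{"translation":[1,0.5,18],"angular":[0,0,0],"jaw":0},{"translation":[1,0.5,20],"angular":[0,0,0],"jaw":0},{"translation":[1,0.5,20],"angular":[0,0,0],"jaw":0}]'
python3 -m creep '[{"translation":[0,0,2],"angular":[0,0,0],"jaw":0},{"translation":[0,0,3],"angular":[0,0,0],"jaw":0},{"translation":[0,0,4],"angular":[0,0,0],"jaw":0},{"translation":[0,0,5],"angular":[0,0,0],"jaw":0},{"translation":[0,0,6],"angular":[0,0,0],"jaw":0},{"translation":[0,0,7],"angular":[0,0,0],"jaw":0},{"translation":[0,0,8.5],"angular":[0,0,0],"jaw":0},{"translation":[0,0,8.5],"angular":[0,0,0],"jaw":0}]'
```

```text
t: 22.8
ee_pos: [613.1, 201.1, 24.6]
orientation: [-1.286, 2.866, -0.0]
ft_force: [0.7, 0.0, 1.0]
width: 40.7
grasp_force: 30.0
t: 23.8
ee_pos: [613.3, 201.5, 17.6]
orientation: [-1.285, 2.866, 0.0]
ft_force: [-1.4, 3.2, 12.0]
width: 41.3
grasp_force: 30.0
```

```bash
python3 -m creep '[{"translation":[0,0,0.5],"angular":[0,0,0],"jaw":0},{"translation":[0,0,1],"angular":[0,0,0],"jaw":0},{"translation":[0,0,1],"angular":[0,0,0],"jaw":0},{"translation":[0,0,1],"angular":[0,0,0],"jaw":0},{"translation":[0,0,-1],"angular":[0,0,0],"jaw":0.65},{"translation":[0,0,-1],"angular":[0,0,0],"jaw":0.65},{"translation":[0,0,-1],"angular":[0,0,0],"jaw":0.65},{"translation":[0,0,-1],"angular":[0,0,0],"jaw":0.65}]'
python3 -m creep '[{"translation":[0,0,-20],"angular":[0,0,0],"jaw":0.65},{"translation":[0,0,-60],"angular":[0,0,0],"jaw":0.65},{"translation":[30,20,-100],"angular":[0,0,0],"jaw":1},{"translation":[65,40,-150],"angular":[0,0,0],"jaw":1},{"translation":[100,60,-200],"angular":[0,0,0],"jaw":1},{"translation":[120,65,-240],"angular":[0,0,0],"jaw":1},{"translation":[120,65,-260],"angular":[0,0,0],"jaw":1},{"translation":[120,65,-260],"angular":[0,0,0],"jaw":1}]'
python3 - <<'E'
from h import *
import pickle
pickle.dump(ctrl.camera_info('wrist'),open('w7.pkl','wb'));im=snap('wrist','w7.png');s=snap('scene','s7.png')
print(tcp()[0])
for n in('wrist','scene'):
  for l in('pin_1','keeper_grip'): print(n,l,[(d['score'],np.round(d['rect']).tolist()) for d in ctrl.look_for(n,l)][:4])
for n in ('wrist','scene'): print(proj(n,[639.4,332.4,173]))
out=np.zeros((600,800,3),np.uint8); out[:420,:400]=cv2.resize(s[80:280,180:380],(400,420))[:,:,::-1]
out[:420,400:]=cv2.resize(im[:,:,::-1],(400,300))[0:300].repeat(1,0) if 0 else cv2.copyMakeBorder(cv2.resize(im[:,:,::-1],(400,300)),0,120,0,0,0)
cv2.imwrite('pics/c7.png',out[:420])
E
```

```text
t: 24.8
ee_pos: [612.5, 201.0, 16.6]
orientation: [1.285, -2.866, -0.0]
ft_force: [-0.7, -0.2, 0.1]
width: 57.2
grasp_force: 0.0
t: 25.8
ee_pos: [485.5, 155.0, 280.0]
orientation: [-1.283, 2.862, -0.001]
ft_force: [0.5, 0.3, 0.9]
width: 87.8
grasp_force: 0.0
[484.36115996 154.77052499 277.20640888]
wrist pin_1 [(0.75, [425.0, 205.0, 474.0, 244.0]), (0.61, [228.0, 148.0, 285.0, 178.0])]
wrist keeper_grip [(0.61, [160.0, 317.0, 403.0, 420.0]), (0.51, [162.0, 217.0, 408.0, 420.0])]
scene pin_1 [(0.82, [269.0, 265.0, 312.0, 278.0]), (0.66, [149.0, 224.0, 184.0, 242.0])]
scene keeper_grip [(0.56, [231.0, 123.0, 352.0, 204.0]), (0.52, [274.0, 176.0, 294.0, 194.0]), (0.49, [361.0, 219.0, 404.0, 240.0])]
[279.83137112 446.19854993]
[290.92731401 127.61506015]
```

View pics/c7.png

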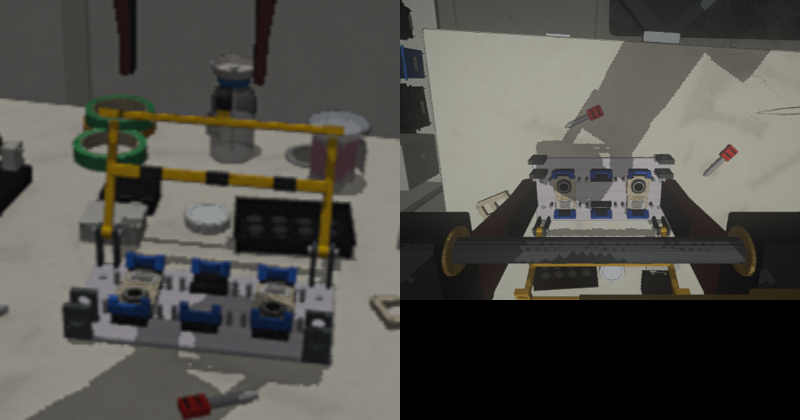

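Both boards are in their bays, but the right-hand pin has been knocked to a new spot, so I'll remeasure it later. Next I go above the keeper grip for a close look.

```bash
python3 -c "
from h import *
print(to([639.4,332.4,245],down(np.radians(138.3))))"
```

```text
(array([-236. ,    2.1,   30.5]), array([ 0.0012, -0.002 ,  0.0003]))
```

```bash
python3 -m creep '[{"translation":[-40,0,0],"angular":[0,0,0],"jaw":1},{"translation":[-80,0,0],"angular":[0,0,0],"jaw":1},{"translation":[-120,1,0],"angular":[0,0,0],"jaw":1},{"translation":[-160,1,0],"angular":[0,0,0],"jaw":1},{"translation":[-200,2,10],"angular":[0,0,0],"jaw":0.6},{"translation":[-225,2,25],"angular":[0,0,0],"jaw":0.6},{"translation":[-236,2,32],"angular":[0,0,0],"jaw":0.6},{"translation":[-236,2,32],"angular":[0,0,0],"jaw":0.6}]'
python3 - <<'E'
from h import *
import pickle
pickle.dump(ctrl.camera_info('wrist'),open('w8.pkl','wb'));im=snap('wrist','w8.png');s=cv2.imread('pics/s7.png')
print(tcp()[0],proj('wrist',[639.4,332.4,173]))
out=np.hstack([cv2.resize(im[150:420,150:410,::-1],(400,415)),cv2.resize(s[105:165,262:322],(400,415),interpolation=cv2.INTER_CUBIC)])
cv2.imwrite('pics/c8.png',out)
E
```

```text
t: 27.1
ee_pos: [639.5, 332.2, 243.5]
orientation: [1.285, -2.864, 0.0]
ft_force: [-0.8, 0.6, 0.4]
width: 54.1
grasp_force: 0.0
[639.56464647 331.90692522 244.51583242] [278.32521272 227.61045094]
```

View pics/c8.png

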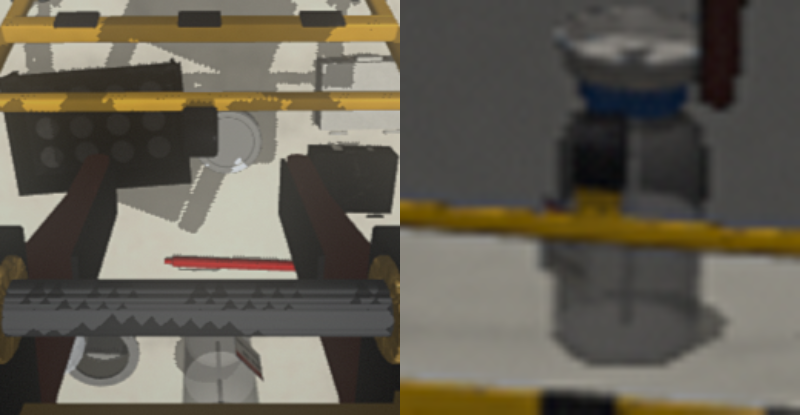

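The grip shows at scene pixel (292,127), against a prediction of (291,128.) In the wrist view it's at about (282,234). The stem and bar lie below it, so I'll pinch with the fingertips.

```bash
python3 -m creep '[{"translation":[-2,1,30],"angular":[0,0,0],"jaw":0.6},{"translation":[-2,1,60],"angular":[0,0,0],"jaw":0.6},{"translation":[-2,1,75],"angular":[0,0,0],"jaw":0.6},{"translation":[-2,1,80],"angular":[0,0,0],"jaw":0.6},{"translation":[-2,1,80],"angular":[0,0,0],"jaw":0.6},{"translation":[-2,1,80],"angular":[0,0,0],"jaw":0},{"translation":[-2,1,80],"angular":[0,0,0],"jaw":0},{"translation":[-2,1,80],"angular":[0,0,0],"jaw":0}]'
python3 -m creep '[{"translation":[0,0,0],"angular":[0,0,0],"jaw":0},{"translation":[0,0,0],"angular":[0,0,0],"jaw":0},{"translation":[0,0,0],"angular":[0,0,0],"jaw":0},{"translation":[0,0,0],"angular":[0,0,0],"jaw":0},{"translation":[0,0,0],"angular":[0,0,0],"jaw":0},{"translation":[0,0,0],"angular":[0,0,0],"jaw":0},{"translation":[0,0,0],"angular":[0,0,0],"jaw":0},{"translation":[0,0,0],"angular":[0,0,0],"jaw":0}]'
python3 - <<'E'
from h import *
q=np.linspace(1.95,-0.02,17)
# tool x = -rack x ; tool z = down
print(np.c_[q,138*(np.cos(q)-np.cos(q[0])),-138*(np.sin(q)-np.sin(q[0]))].round(1).tolist())
E
```

```text
t: 28.15
ee_pos: [640.8, 334.7, 165.7]
orientation: [-1.285, 2.866, 0.0]
ft_force: [0.1, -0.4, 0.6]
width: 26.2
grasp_force: 0.0
t: 29.15
ee_pos: [640.4, 334.9, 165.3]
orientation: [1.286, -2.866, -0.001]
ft_force: [-3.3, 2.7, 2.1]
width: 15.9
grasp_force: 30.0
[[2.0, 0.0, -0.0], [1.8, 16.1, -5.3], [1.7, 32.8, -8.6], [1.6, 49.7, -9.8], [1.5, 66.7, -8.9], [1.3, 83.4, -6.0], [1.2, 99.6, -1.0], [1.1, 115.1, 6.0], [1.0, 129.7, 14.8], [0.8, 143.0, 25.3], [0.7, 154.9, 37.3], [0.6, 165.3, 50.8], [0.5, 174.0, 65.4], [0.3, 180.7, 81.0], [0.2, 185.6, 97.2], [0.1, 188.4, 114.0], [-0.0, 189.1, 131.0]]
```

```bash
python3 -m creep '[{"translation":[16,0,-5.3],"angular":[0,0,0],"jaw":0},{"translation":[32.8,0,-8.6],"angular":[0,0,0],"jaw":0},{"translation":[49.7,0,-9.8],"angular":[0,0,0],"jaw":0},{"translation":[66.7,0,-8.9],"angular":[0,0,0],"jaw":0},{"translation":[83.4,0,-6],"angular":[0,0,0],"jaw":0},{"translation":[99.6,0,-1],"angular":[0,0,0],"jaw":0},{"translation":[115.1,0,6],"angular":[0,0,0],"jaw":0},{"translation":[129.7,0,14.8],"angular":[0,0,0],"jaw":0}]'
```

```text
t: 30.15
ee_pos: [554.3, 237.4, 152.1]
orientation: [-1.285, 2.865, -0.0]
ft_force: [-5.8, 0.7, 11.6]
width: 15.4
grasp_force: 30.0
```

```bash
python3 -m creep '[{"translation":[13.3,0,10.5],"angular":[0,0,0],"jaw":0},{"translation":[25.2,0,22.5],"angular":[0,0,0],"jaw":0},{"translation":[35.6,0,36],"angular":[0,0,0],"jaw":0},{"translation":[44.3,0,50.6],"angular":[0,0,0],"jaw":0},{"translation":[51,0,66.2],"angular":[0,0,0],"jaw":0},{"translation":[55.9,0,82.4],"angular":[0,0,0],"jaw":0},{"translation":[58.7,0,99],"angular":[0,0,0],"jaw":0},{"translation":[58.7,0,107],"angular":[0,0,0],"jaw":0}]'
```

```text
t: 31.15
ee_pos: [513.4, 191.2, 42.1]
orientation: [1.284, -2.861, 0.003]
ft_force: [-4.9, -9.4, 3.4]
width: 15.5
grasp_force: 30.0
```

```bash
python3 -m creep '[{"translation":[0,0,1],"angular":[0,0,0],"jaw":0},{"translation":[0,0,2],"angular":[0,0,0],"jaw":0},{"translation":[0,0,3],"angular":[0,0,0],"jaw":0},{"translation":[0,0,4],"angular":[0,0,0],"jaw":0},{"translation":[0,0,5],"angular":[0,0,0],"jaw":0},{"translation":[0,0,6],"angular":[0,0,0],"jaw":0},{"translation":[0,0,7],"angular":[0,0,0],"jaw":0},{"translation":[0,0,7],"angular":[0,0,0],"jaw":0}]'
python3 -m creep '[{"translation":[0,0,0],"angular":[0,0,0],"jaw":0},{"translation":[0,0,0.5],"angular":[0,0,0],"jaw":0},{"translation":[0,0,1],"angular":[0,0,0],"jaw":0},{"translation":[0,0,1.5],"angular":[0,0,0],"jaw":0},{"translation":[0,0,2],"angular":[0,0,0],"jaw":0},{"translation":[0,0,2],"angular":[0,0,0],"jaw":0},{"translation":[0,0,2],"angular":[0,0,0],"jaw":0},{"translation":[0,0,2],"angular":[0,0,0],"jaw":0}]'
```

```text
t: 32.15
ee_pos: [513.3, 191.3, 35.5]
orientation: [1.284, -2.861, 0.003]
ft_force: [-4.5, -10.0, 1.2]
width: 15.9
grasp_force: 30.0
t: 33.15
ee_pos: [513.4, 191.3, 33.6]
orientation: [1.285, -2.861, 0.003]
ft_force: [-5.0, -9.6, 2.2]
width: 15.4
grasp_force: 30.0
```

```bash
python3 -m creep '[{"translation":[0,0,0.5],"angular":[0,0,0],"jaw":0},{"translation":[0,0,1],"angular":[0,0,0],"jaw":0},{"translation":[0,0,1.5],"angular":[0,0,0],"jaw":0},{"translation":[0,0,2],"angular":[0,0,0],"jaw":0},{"translation":[0,0,2.5],"angular":[0,0,0],"jaw":0},{"translation":[0,0,3],"angular":[0,0,0],"jaw":0},{"translation":[0,0,3],"angular":[0,0,0],"jaw":0},{"translation":[0,0,3],"angular":[0,0,0],"jaw":0}]'
python3 -m creep '[{"translation":[0,0,0],"angular":[0,0,0],"jaw":0},{"translation":[0,0,0.5],"angular":[0,0,0],"jaw":0},{"translation":[0,0,1],"angular":[0,0,0],"jaw":0},{"translation":[0,0,1.5],"angular":[0,0,0],"jaw":0},{"translation":[0,0,2],"angular":[0,0,0],"jaw":0},{"translation":[0,0,2],"angular":[0,0,0],"jaw":0},{"translation":[0,0,2],"angular":[0,0,0],"jaw":0},{"translation":[0,0,2],"angular":[0,0,0],"jaw":0}]'
```

```text
t: 34.15
ee_pos: [513.5, 191.4, 30.6]
orientation: [1.285, -2.861, 0.003]
ft_force: [-4.6, -8.3, 1.7]
width: 15.7
grasp_force: 30.0
t: 35.15
ee_pos: [513.6, 191.5, 28.6]
orientation: [1.285, -2.862, 0.002]
ft_force: [-4.3, -8.9, 3.0]
width: 15.7
grasp_force: 30.0
```

```bash
python3 -m creep '[{"translation":[0.5,0,0.5],"angular":[0,0,0],"jaw":0},{"translation":[1,0,1],"angular":[0,0,0],"jaw":0},{"translation":[1,0,2],"angular":[0,0,0],"jaw":0},{"translation":[1,0,3],"angular":[0,0,0],"jaw":0},{"translation":[1,0,4],"angular":[0,0,0],"jaw":0},{"translation":[1,0,5],"angular":[0,0,0],"jaw":0},{"translation":[1,0,5],"angular":[0,0,0],"jaw":0},{"translation":[1,0,5],"angular":[0,0,0],"jaw":0}]'
python3 - <<'E'
from h import *
snap('scene','s9.png')
for l in('keeper_grip','keeper'): print([(d['score'],np.round(d['rect']).tolist()) for d in ctrl.look_for('scene',l)][:4])
c=np.array([564.2,248]);rx=np.array([np.cos(np.radians(48.3)),np.sin(np.radians(48.3))])
h=c+62*rx
for q in(0,.05,.1): g=h-138*np.cos(q)*rx;print(q,g,45+138*np.sin(q),proj('scene',[*g,45+138*np.sin(q)]))
E
```

```text
t: 36.15
ee_pos: [513.7, 191.5, 25.1]
orientation: [1.285, -2.864, 0.002]
ft_force: [-6.8, -5.5, 15.8]
width: 16.0
grasp_force: 30.0
[(0.75, [219.0, 198.0, 343.0, 245.0])]
[(0.68, [213.0, 194.0, 345.0, 243.0])]
0 [513.64249305 191.25549815] 45.0 [275.7228997  231.68098644]
0.05 [513.75722138 191.3842664 ] 51.89712535935361 [275.79748792 228.43145567]
0.1 [514.10111961 191.77024932] 58.777011497262286 [275.90151404 225.06172335]
```

Resistance rises sharply, which looks like the stop. I'll release, back off and check, and relocate the pins.

```bash
python3 -m creep '[{"translation":[0,0,0],"angular":[0,0,0],"jaw":0.6},{"translation":[0,0,0],"angular":[0,0,0],"jaw":0.6},{"translation":[0,0,0],"angular":[0,0,0],"jaw":0.6},{"translation":[0,0,0],"angular":[0,0,0],"jaw":0.6},{"translation":[0,0,-40],"angular":[0,0,0],"jaw":0.6},{"translation":[20,0,-100],"angular":[0,0,0],"jaw":0.6},{"translation":[45,0,-160],"angular":[0,0,0],"jaw":0.8},{"translation":[70,0,-220],"angular":[0,0,0],"jaw":1}]'
python3 -m creep '[{"translation":[20,10,-20],"angular":[0,0,0],"jaw":1},{"translation":[40,20,-40],"angular":[0,0,0],"jaw":1},{"translation":[40,20,-40],"angular":[0,0,0],"jaw":1},{"translation":[40,20,-40],"angular":[0,0,0],"jaw":1},{"translation":[40,20,-40],"angular":[0,0,0],"jaw":1},{"translation":[40,20,-40],"angular":[0,0,0],"jaw":1},{"translation":[40,20,-40],"angular":[0,0,0],"jaw":1},{"translation":[40,20,-40],"angular":[0,0,0],"jaw":1}]'
python3 - <<'E'
from h import *
import pickle
pickle.dump(ctrl.camera_info('wrist'),open('w10.pkl','wb'));im=snap('wrist','w10.png');s=snap('scene','s10.png')
print(tcp()[0])
print([(d['score'],np.round(d['rect']).tolist()) for d in ctrl.look_for('wrist','pin_1')][:4])
out=np.zeros((600,800,3),np.uint8)
out[:360,:]=cv2.resize(im[110:290,90:490,::-1],(800,360),interpolation=cv2.INTER_CUBIC)
out[360:,:480]=cv2.resize(s[180:260,200:360,::-1],(480,240),interpolation=cv2.INTER_CUBIC)
cv2.imwrite('pics/c10.png',out)
E
```

```text
t: 37.3
ee_pos: [468.9, 142.0, 240.8]
orientation: [1.286, -2.866, 0.0]
ft_force: [0.6, -0.1, -0.3]
width: 69.2
grasp_force: 0.0
t: 38.3
ee_pos: [428.1, 126.0, 278.9]
orientation: [1.285, -2.866, -0.0]
ft_force: [0.3, 0.4, -0.2]
width: 87.9
grasp_force: 0.0
[428.0859814  125.94589858 279.02800322]
[(0.86, [409.0, 247.0, 451.0, 281.0]), (0.71, [172.0, 260.0, 362.0, 331.0]), (0.58, [214.0, 198.0, 266.0, 224.0])]
```

View pics/c10.png

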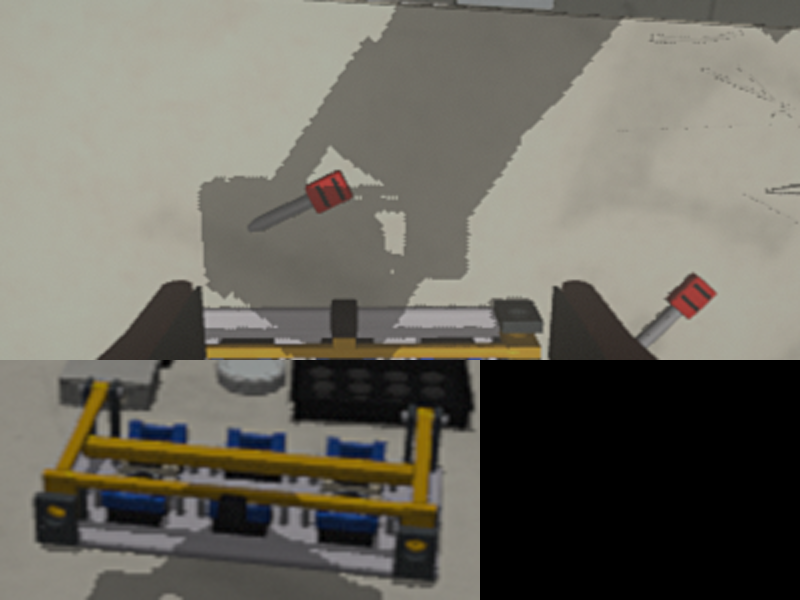

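The keeper is down: its grip is at scene (277,232), against a predicted (276,232) at q=0. For the lug positions I'll use the earlier close wrist images, with the front lugs cropped.

Run:
```python
from h import *
import pickle
a=cv2.imread('pics/w4.png')[90:240,310:410];b=cv2.imread('pics/w6.png')[90:240,150:250]
cv2.imwrite('pics/c11.png',cv2.resize(np.hstack([b,a]),(800,600),interpolation=cv2.INTER_CUBIC))
th=np.radians(48.3);rx=np.array([np.cos(th),np.sin(th)]);ry=np.array([-rx[1],rx[0]]);c=np.array([564.2,248])
for uv in((219,230.7),(338.3,242.3)):
    p=ray('scene',uv,28)[:2]-c;print('hole',p@rx,p@ry)
i=pickle.load(open('w10.pkl','rb'))
f=lambda u,v,z:ray('wrist',(90+u/2,110+v/2),z,i)[:2]
for t,tip in((((306,188),(342,171),(353,194),(318,212)),(250,228)),(((693,274),(715,293),(690,318),(667,295)),(640,345))):
    cc=np.mean([f(*k,9) for k in t],0);d=f(*tip,5)-cc;print('tab',cc,np.linalg.norm(d),np.degrees(np.arctan2(d[1],d[0])))
# red segmentation in wrist w10
im=cv2.imread('pics/w10.png');h=cv2.cvtColor(im,cv2.COLOR_BGR2HSV)
m=((h[...,0]<8)|(h[...,0]>172))&(h[...,1]>130)&(h[...,2]>90)
n,l,st,ce=cv2.connectedComponentsWithStats(m.astype(np.uint8))
for k in range(1,n):
    if st[k,4]>60: print(st[k],ce[k],ray('wrist',ce[k],9,i))
```

```text
hole -65.58008540558055 108.67862203001866
hole -65.42724274583769 -114.01318240744358
tab [473.73093671 133.10365663] 59.09633118081001 -15.669098346127775
tab [341.46157812 347.06533657] 48.41358117075302 11.802712937082067
[243 196  22  20 193] [253.31606218 204.95854922] [474.56825077 131.0985411    9.        ]
[426 249  21  20 183] [435.58469945 258.40437158] [342.20035536 348.05884809   9.        ]
```

View pics/c11.png

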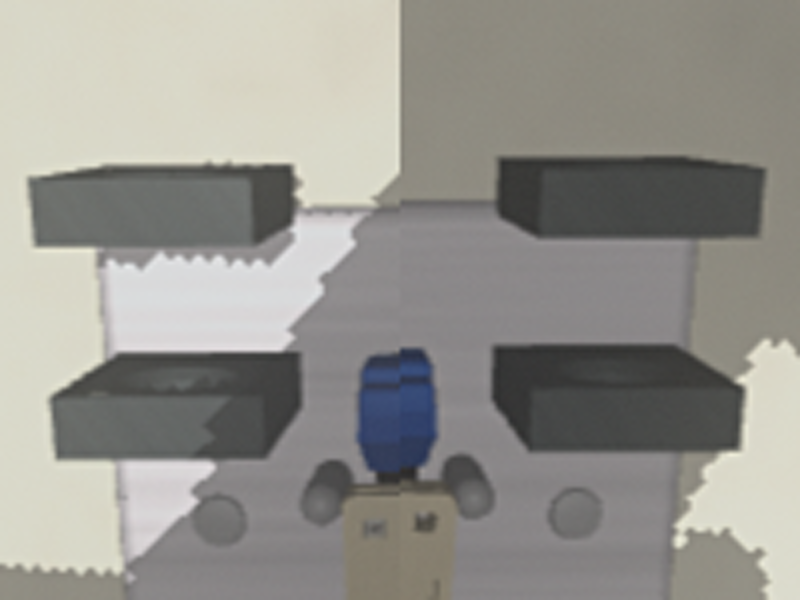

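Run:
```python
from h import *
import pickle
th=np.radians(48.3);rx=np.array([np.cos(th),np.sin(th)]);ry=np.array([-rx[1],rx[0]]);c=np.array([564.2,248])
i6=pickle.load(open('w6.pkl','rb'));i4=pickle.load(open('w4.pkl','rb'))
for z in(38,40,42,44):
    o=[]
    for i,u0,uo,us in((i6,150,0,(30,258,252,35)),(i4,310,400,(542,765,760,540))):
        P=np.array([ray('wrist',(u0+(u-uo)/4,90+v/4),z,i)[:2]-c for u,v in zip(us,(180,180,245,245) if uo==0 else(169,169,237,237))])
        o+=[(P@rx)[:2].mean().round(1),(P@rx)[2:].mean().round(1),(P@ry).mean().round(1),(np.ptp(P@ry)).round(1)]
    print(z,o)
```

```text
38 [np.float64(-68.9), np.float64(-61.2), np.float64(-111.7), np.float64(27.1), np.float64(-70.1), np.float64(-62.2), np.float64(113.3), np.float64(26.5)]
40 [np.float64(-69.0), np.float64(-61.4), np.float64(-111.2), np.float64(26.8), np.float64(-70.2), np.float64(-62.4), np.float64(112.7), np.float64(26.2)]
42 [np.float64(-69.1), np.float64(-61.6), np.float64(-110.7), np.float64(26.5), np.float64(-70.3), np.float64(-62.6), np.float64(112.2), np.float64(25.9)]
44 [np.float64(-69.2), np.float64(-61.8), np.float64(-110.2), np.float64(26.2), np.float64(-70.4), np.float64(-62.7), np.float64(111.7), np.float64(25.6)]
```

```bash
python3 -c "
from h import *
print(to([474.2,132,100],down(np.radians(74.3))))"
```

```text
(array([-35.2, -30.4, 179. ]), array([ 0.    , -0.    ,  1.1173]))
```

```bash
python3 -m creep '[{"translation":[-5,-4,30],"angular":[0,0,0.17],"jaw":1},{"translation":[-10,-8,60],"angular":[0,0,0.34],"jaw":1},{"translation":[-15,-12,90],"angular":[0,0,0.51],"jaw":1},{"translation":[-20,-16,120],"angular":[0,0,0.68],"jaw":1},{"translation":[-25,-20,145],"angular":[0,0,0.85],"jaw":1},{"translation":[-30,-25,165],"angular":[0,0,1.02],"jaw":1},{"translation":[-35,-30,179],"angular":[0,0,1.117],"jaw":1},{"translation":[-35,-30,179],"angular":[0,0,1.117],"jaw":1}]'
cat >> h.py <<'E'
def pin(n='wrist',f='p.png'):
    i=ctrl.camera_info(n); im=snap(n,f); h=cv2.cvtColor(im,cv2.COLOR_RGB2HSV)
    m=((h[...,0]<8)|(h[...,0]>172))&(h[...,1]>120)&(h[...,2]>50)
    m=cv2.morphologyEx(m.astype(np.uint8),cv2.MORPH_CLOSE,np.ones((7,7)))
    for k in cv2.findContours(m,0,2)[0]:
        if cv2.contourArea(k)>100:
            b=cv2.boxPoints(cv2.minAreaRect(k)); W=np.array([ray(n,u,10,i)[:2] for u in b]); e=np.roll(W,-1,0)-W
            L=np.linalg.norm(e,axis=1); j=np.argmax(L); print('px',b.mean(0).round(1),'c',W.mean(0).round(1),'size',L[:2].round(1),'ang',np.degrees(np.arctan2(e[j,1],e[j,0])).round(1))
E
python3 -c "
from h import *
pin(f='p1.png');print(tcp()[0])"
```

```text
t: 39.45
ee_pos: [473.5, 132.0, 99.3]
orientation: [-0.427, -3.111, 0.001]
ft_force: [-0.1, 0.6, 1.3]
width: 88.0
grasp_force: 0.0
px [279.  220.5] c [474.1 132.3] size [26.1 17.9] ang 163.9
[473.53803429 132.04682188  99.88024675]
```

```bash
python3 -m creep '[{"translation":[0,0.5,40],"angular":[0,0,0],"jaw":1},{"translation":[0,0.5,75],"angular":[0,0,0],"jaw":1},{"translation":[0,0.5,94],"angular":[0,0,0],"jaw":1},{"translation":[0,0.5,97.5],"angular":[0,0,0],"jaw":1},{"translation":[0,0.5,97.5],"angular":[0,0,0],"jaw":0},{"translation":[0,0.5,97.5],"angular":[0,0,0],"jaw":0},{"translation":[0,0.5,97.5],"angular":[0,0,0],"jaw":0},{"translation":[0,0.5,97.5],"angular":[0,0,0],"jaw":0}]'
python3 -m creep '[{"translation":[0,0,0],"angular":[0,0,0],"jaw":0},{"translation":[0,0,0],"angular":[0,0,0],"jaw":0},{"translation":[0,0,0],"angular":[0,0,0],"jaw":0},{"translation":[0,0,0],"angular":[0,0,0],"jaw":0},{"translation":[0,0,-20],"angular":[0,0,0],"jaw":0},{"translation":[0,0,-50],"angular":[0,0,0],"jaw":0},{"translation":[0,0,-80],"angular":[0,0,0],"jaw":0},{"translation":[0,0,-80],"angular":[0,0,0],"jaw":0}]'
python3 - <<'E'
from h import *
th=np.radians(48.5);rx=np.array([np.cos(th),np.sin(th)]);ry=np.array([-rx[1],rx[0]]);c=np.array([564.2,248])
# pre-insertion: tip 12 mm before lug face: shoulder at -67-58, tcp 13 before
p=c-112*ry-(67+58+13)*rx;print(p,to([*p,82],down(th+np.pi/2)))
pin()
E
```

```text
t: 40.5
ee_pos: [474.2, 132.7, 3.0]
orientation: [0.429, 3.111, 0.001]
ft_force: [0.6, -0.6, -0.0]
width: 51.3
grasp_force: 0.0
t: 41.5
ee_pos: [475.3, 132.9, 84.3]
orientation: [0.428, 3.108, 0.002]
ft_force: [0.2, 0.2, -0.0]
width: 19.8
grasp_force: 30.0
[556.64147407  70.43066513] (array([-95.2, -38.2,   2.5]), array([-1.0000e-04,  4.4000e-03, -1.1203e+00]))
px [278.  276.5] c [514.1 122. ] size [29.2 41.9] ang -14.7
```

```bash
python3 -m creep '[{"translation":[-14,-6,0],"angular":[0,0,-0.16],"jaw":0},{"translation":[-28,-12,0],"angular":[0,0,-0.32],"jaw":0},{"translation":[-42,-18,0],"angular":[0,0,-0.48],"jaw":0},{"translation":[-56,-24,0],"angular":[0,0,-0.64],"jaw":0},{"translation":[-70,-30,0],"angular":[0,0,-0.8],"jaw":0},{"translation":[-84,-35,0],"angular":[0,0,-0.96],"jaw":0},{"translation":[-95,-38,0],"angular":[0,0,-1.12],"jaw":0},{"translation":[-95,-38,0],"angular":[0,0,-1.12],"jaw":0}]'
python3 -m creep '[{"translation":[0,0,25],"angular":[0,0,0],"jaw":0},{"translation":[0,0,50],"angular":[0,0,0],"jaw":0},{"translation":[0,0,58],"angular":[0,0,0],"jaw":0},{"translation":[0,0,58],"angular":[0,0,0],"jaw":0},{"translation":[0,0,58],"angular":[0,0,0],"jaw":0},{"translation":[0,0,58],"angular":[0,0,0],"jaw":0},{"translation":[0,0,58],"angular":[0,0,0],"jaw":0},{"translation":[0,0,58],"angular":[0,0,0],"jaw":0}]'
python3 - <<'E'
from h import *
import pickle
pickle.dump(ctrl.camera_info('wrist'),open('w12.pkl','wb'));im=snap('wrist','w12.png');snap('scene','s12.png')
th=np.radians(48.5);x,r=tcp();rx=np.array([np.cos(th),np.sin(th)]);ry=np.array([-rx[1],rx[0]]);c=np.array([564.2,248])
d=x[:2]-c;print(x,d@rx,d@ry,r.as_matrix()[:2,1],ry,ctrl.get_obs()['width'])
# dark lug extents: print gray rows near projected lug top
for y in(-125,-112,-99):
    for X in(-69,-61): print(y,X,proj('wrist',[*(c+X*rx+y*ry),40]).round(1))
E
```

```text
t: 42.55
ee_pos: [554.7, 69.9, 81.1]
orientation: [1.286, -2.864, -0.001]
ft_force: [0.1, 0.6, -1.0]
width: 19.6
grasp_force: 30.0
t: 43.55
ee_pos: [555.2, 70.3, 24.9]
orientation: [-1.29, 2.864, -0.0]
ft_force: [0.3, 0.0, -0.4]
width: 19.9
grasp_force: 30.0
[555.10135028  70.32230317  24.71404028] -139.101675211019 -110.91831828362389 [-0.74872913  0.66287606] [-0.74895572  0.66262005] 19.45475879662495
-125 -69 [250.9 405.7]
-125 -61 [251.3 417.9]
-112 -69 [275.7 405.7]
-112 -61 [275.8 417.9]
-99 -69 [300.5 405.7]
-99 -61 [300.3 417.9]
```

```bash
python3 -m creep '[{"translation":[0,-1.2,-0.9],"angular":[0,0,0],"jaw":0},{"translation":[-5,-1.2,-0.9],"angular":[0,0,0],"jaw":0},{"translation":[-9,-1.2,-0.9],"angular":[0,0,0],"jaw":0},{"translation":[-12,-1.2,-0.9],"angular":[0,0,0],"jaw":0},{"translation":[-15,-1.2,-0.9],"angular":[0,0,0],"jaw":0},{"translation":[-18,-1.2,-0.9],"angular":[0,0,0],"jaw":0},{"translation":[-21,-1.2,-0.9],"angular":[0,0,0],"jaw":0},{"translation":[-21,-1.2,-0.9],"angular":[0,0,0],"jaw":0}]'
python3 -m creep '[{"translation":[-1,0,0],"angular":[0,0,0],"jaw":0},{"translation":[-2,0,0],"angular":[0,0,0],"jaw":0},{"translation":[-3,0,0],"angular":[0,0,0],"jaw":0},{"translation":[-4,0,0],"angular":[0,0,0],"jaw":0},{"translation":[-5,0,0],"angular":[0,0,0],"jaw":0},{"translation":[-6,0,0],"angular":[0,0,0],"jaw":0},{"translation":[-6,0,0],"angular":[0,0,0],"jaw":0},{"translation":[-6,0,0],"angular":[0,0,0],"jaw":0}]'
```

```text
t: 44.65
ee_pos: [570.0, 85.4, 25.5]
orientation: [-1.29, 2.864, -0.0]
ft_force: [-0.0, 0.4, 0.1]
width: 19.5
grasp_force: 30.0
t: 45.65
ee_pos: [573.8, 89.7, 25.5]
orientation: [1.29, -2.864, -0.0]
ft_force: [0.6, 0.4, -1.6]
width: 19.8
grasp_force: 30.0
```

No contact force with the tip well past the lug face, so it's in the hole. Continuing.

```bash
python3 -m creep '[{"translation":[-2,0,0],"angular":[0,0,0],"jaw":0},{"translation":[-4,0,0],"angular":[0,0,0],"jaw":0},{"translation":[-6,0,0],"angular":[0,0,0],"jaw":0},{"translation":[-8,0,0],"angular":[0,0,0],"jaw":0},{"translation":[-10,0,0],"angular":[0,0,0],"jaw":0},{"translation":[-12,0,0],"angular":[0,0,0],"jaw":0},{"translation":[-12,0,0],"angular":[0,0,0],"jaw":0},{"translation":[-12,0,0],"angular":[0,0,0],"jaw":0}]'
python3 -m creep '[{"translation":[-2,0,0],"angular":[0,0,0],"jaw":0},{"translation":[-4,0,0],"angular":[0,0,0],"jaw":0},{"translation":[-6,0,0],"angular":[0,0,0],"jaw":0},{"translation":[-8,0,0],"angular":[0,0,0],"jaw":0},{"translation":[-10,0,0],"angular":[0,0,0],"jaw":0},{"translation":[-12,0,0],"angular":[0,0,0],"jaw":0},{"translation":[-12,0,0],"angular":[0,0,0],"jaw":0},{"translation":[-12,0,0],"angular":[0,0,0],"jaw":0}]'
```

```text
t: 46.65
ee_pos: [581.7, 98.7, 25.5]
orientation: [1.29, -2.864, -0.0]
ft_force: [-0.3, -0.3, -0.5]
width: 19.5
grasp_force: 30.0
t: 47.65
ee_pos: [589.7, 107.7, 25.5]
orientation: [1.29, -2.864, -0.0]
ft_force: [-0.8, -0.6, -0.6]
width: 19.9
grasp_force: 30.0
```

```bash
python3 -m creep '[{"translation":[-1,0,0],"angular":[0,0,0],"jaw":0},{"translation":[-2,0,0],"angular":[0,0,0],"jaw":0},{"translation":[-3,0,0],"angular":[0,0,0],"jaw":0},{"translation":[-4,0,0],"angular":[0,0,0],"jaw":0},{"translation":[-5,0,0],"angular":[0,0,0],"jaw":0},{"translation":[-6,0,0],"angular":[0,0,0],"jaw":0},{"translation":[-6,0,0],"angular":[0,0,0],"jaw":0},{"translation":[-6,0,0],"angular":[0,0,0],"jaw":0}]'
```

```text
t: 48.65
ee_pos: [592.4, 110.8, 25.4]
orientation: [1.289, -2.861, 0.001]
ft_force: [-3.3, -7.8, 3.9]
width: 19.6
grasp_force: 30.0
```

```bash
python3 -m creep '[{"translation":[-1,0,0],"angular":[0,0,0],"jaw":0},{"translation":[-2,0,0],"angular":[0,0,0],"jaw":0},{"translation":[-2,0,0],"angular":[0,0,0],"jaw":0},{"translation":[-2,0,0],"angular":[0,0,0],"jaw":0},{"translation":[-2,0,0],"angular":[0,0,0],"jaw":0},{"translation":[-2,0,0],"angular":[0,0,0],"jaw":0},{"translation":[-2,0,0],"angular":[0,0,0],"jaw":0},{"translation":[-2,0,0],"angular":[0,0,0],"jaw":0}]'
```

```text
t: 49.65
ee_pos: [592.4, 110.9, 25.3]
orientation: [1.288, -2.858, 0.001]
ft_force: [-6.9, -14.7, 9.4]
width: 19.5
grasp_force: 30.0
```

Firm stop, pin home. I'll release and go to the second pin.

```bash
python3 -m creep '[{"translation":[3,0,0],"angular":[0,0,0],"jaw":0.5},{"translation":[3,0,0],"angular":[0,0,0],"jaw":0.5},{"translation":[3,0,0],"angular":[0,0,0],"jaw":0.5},{"translation":[3,0,0],"angular":[0,0,0],"jaw":0.5},{"translation":[3,0,-30],"angular":[0,0,0],"jaw":0.5},{"translation":[3,0,-80],"angular":[0,0,0],"jaw":0.5},{"translation":[10,0,-110],"angular":[0,0,0],"jaw":1},{"translation":[40,0,-120],"angular":[0,0,0],"jaw":1}]'
python3 - <<'E'
from h import *
pin('top','t13.png');pin('scene','s13.png')
print(to([342,348,120],down(np.radians(100))),tcp()[0])
th=np.radians(48.5);rx=np.array([np.cos(th),np.sin(th)]);ry=np.array([-rx[1],rx[0]]);c=np.array([564.2,248])
p=c-112*ry-(69+13)*rx;print(proj('top',[*p,33]),proj('scene',[*p,33]))
E
```

```text
t: 50.65
ee_pos: [570.6, 84.6, 148.0]
orientation: [-1.29, 2.859, -0.002]
ft_force: [-0.3, -0.4, -1.5]
width: 60.9
grasp_force: 0.0
px [ 64.3 320.9] c [272.7 709.6] size [79.4 46.7] ang -79.1
px [171.1 137.1] c [729.6 494. ] size [132.5   8.7] ang -44.2
px [337.5 248. ] c [610.9 129.4] size [20.9 38.7] ang -130.1
px [ 71.2 169.2] c [274.1 722.4] size [70.1 80.6] ang -55.3
(array([-48.7, 344.8,  26.5]), array([-5.000e-04,  7.000e-04,  6.708e-01])) [567.67677747  82.81215383 146.73250859]
[322.11486537 190.13853222] [337.23441395 244.99163073]
```

```bash
python3 -m creep '[{"translation":[-7,48,0],"angular":[0,0,0.1],"jaw":1},{"translation":[-14,96,0],"angular":[0,0,0.2],"jaw":1},{"translation":[-21,144,0],"angular":[0,0,0.3],"jaw":1},{"translation":[-28,192,0],"angular":[0,0,0.4],"jaw":1},{"translation":[-35,240,0],"angular":[0,0,0.5],"jaw":1},{"translation":[-42,288,10],"angular":[0,0,0.6],"jaw":1},{"translation":[-48,330,25],"angular":[0,0,0.67],"jaw":1},{"translation":[-48,345,45],"angular":[0,0,0.67],"jaw":1}]'
python3 -m creep '[{"translation":[0,0,0],"angular":[0,0,0],"jaw":1},{"translation":[0,0,0],"angular":[0,0,0],"jaw":1},{"translation":[0,0,0],"angular":[0,0,0],"jaw":1},{"translation":[0,0,0],"angular":[0,0,0],"jaw":1},{"translation":[0,0,0],"angular":[0,0,0],"jaw":1},{"translation":[0,0,0],"angular":[0,0,0],"jaw":1},{"translation":[0,0,0],"angular":[0,0,0],"jaw":1},{"translation":[0,0,0],"angular":[0,0,0],"jaw":1}]'
python3 - <<'E'
from h import *
pin(f='p2.png');print(tcp()[0],tcp()[1].as_matrix()[:2,1],to([342,348,2.8],down(np.radians(99))))
E
```

```text
t: 51.75
ee_pos: [340.9, 350.9, 99.9]
orientation: [-0.279, 3.128, 0.002]
ft_force: [-0.1, 0.5, 0.8]
width: 87.8
grasp_force: 0.0
t: 52.75
ee_pos: [342.0, 348.4, 100.5]
orientation: [0.277, -3.129, -0.0]
ft_force: [-0.1, -0.1, -0.5]
width: 87.8
grasp_force: 0.0
px [278.5 218. ] c [340.9 348.5] size [18.7 25.3] ang 10.7
[342.01750428 348.38471269 100.47563347] [-0.17531109  0.98451309] (array([ 0.1, -0.4, 97.7]), array([ 0.    , -0.    ,  0.0191]))
```

```bash
python3 -m creep '[{"translation":[1,0,40],"angular":[0,0,0],"jaw":1},{"translation":[1,0,75],"angular":[0,0,0],"jaw":1},{"translation":[1,0,94],"angular":[0,0,0],"jaw":1},{"translation":[1,0,98],"angular":[0,0,0],"jaw":1},{"translation":[1,0,98],"angular":[0,0,0],"jaw":0},{"translation":[1,0,98],"angular":[0,0,0],"jaw":0},{"translation":[1,0,98],"angular":[0,0,0],"jaw":0},{"translation":[1,0,98],"angular":[0,0,0],"jaw":0}]'
python3 -m creep '[{"translation":[0,0,0],"angular":[0,0,0],"jaw":0},{"translation":[0,0,0],"angular":[0,0,0],"jaw":0},{"translation":[0,0,0],"angular":[0,0,0],"jaw":0},{"translation":[0,0,0],"angular":[0,0,0],"jaw":0},{"translation":[0,0,-20],"angular":[0,0,0],"jaw":0},{"translation":[0,0,-50],"angular":[0,0,0],"jaw":0},{"translation":[0,0,-80],"angular":[0,0,0],"jaw":0},{"translation":[0,0,-80],"angular":[0,0,0],"jaw":0}]'
python3 - <<'E'
from h import *
th=np.radians(48.5);rx=np.array([np.cos(th),np.sin(th)]);ry=np.array([-rx[1],rx[0]])
# right pin went home at TCP (592.4,110.9); left = +224 ry; pre = 55 back
p=np.array([592.4,110.9])+224*ry-58*rx;print(p,to([*p,82],down(th+np.pi/2)))
E
```

```text
t: 53.8
ee_pos: [341.3, 348.4, 3.0]
orientation: [-0.276, 3.129, 0.001]
ft_force: [-0.3, 0.5, 0.7]
width: 51.2
grasp_force: 0.0
t: 54.8
ee_pos: [342.1, 349.2, 84.1]
orientation: [-0.276, 3.126, 0.004]
ft_force: [-0.1, -0.2, -0.3]
width: 19.5
grasp_force: 29.7
[386.20195575 215.88745899] (array([ -20.1, -139. ,    1.9]), array([ 0.0011,  0.004 , -0.6703]))
```

```bash
python3 -m creep '[{"translation":[-3,-20,0],"angular":[0,0,-0.1],"jaw":0},{"translation":[-6,-40,0],"angular":[0,0,-0.2],"jaw":0},{"translation":[-9,-60,0],"angular":[0,0,-0.3],"jaw":0},{"translation":[-12,-80,0],"angular":[0,0,-0.4],"jaw":0},{"translation":[-15,-105,0],"angular":[0,0,-0.5],"jaw":0},{"translation":[-18,-125,0],"angular":[0,0,-0.6],"jaw":0},{"translation":[-20,-139,0],"angular":[0,0,-0.67],"jaw":0},{"translation":[-20,-139,0],"angular":[0,0,-0.67],"jaw":0}]'
python3 -m creep '[{"translation":[0,0,25],"angular":[0,0,0],"jaw":0},{"translation":[0,0,50],"angular":[0,0,0],"jaw":0},{"translation":[0,0,57],"angular":[0,0,0],"jaw":0},{"translation":[0,0,57],"angular":[0,0,0],"jaw":0},{"translation":[0,0,57],"angular":[0,0,0],"jaw":0},{"translation":[0,0,57],"angular":[0,0,0],"jaw":0},{"translation":[0,0,57],"angular":[0,0,0],"jaw":0},{"translation":[0,0,57],"angular":[0,0,0],"jaw":0}]'
python3 - <<'E'
from h import *
th=np.radians(48.5);rx=np.array([np.cos(th),np.sin(th)]);ry=np.array([-rx[1],rx[0]]);c=np.array([564.2,248])
x,r=tcp();d=x[:2]-c;print(x,d@rx,d@ry,r.as_matrix()[:2,1],ctrl.get_obs()['width'])
p=np.array([592.4,110.9])+224*ry-58*rx;print(to([*p,25.5],down(th+np.pi/2)))
E
```

```text
t: 55.8
ee_pos: [384.6, 213.9, 81.5]
orientation: [1.286, -2.864, 0.0]
ft_force: [-0.0, -0.4, -0.1]
width: 19.5
grasp_force: 29.7
t: 56.8
ee_pos: [385.3, 214.9, 25.7]
orientation: [-1.29, 2.864, 0.0]
ft_force: [-0.3, -0.0, -0.1]
width: 19.5
grasp_force: 29.7
[385.25590481 214.92439251  25.73852992] -143.34411042638547 112.10464316429 [-0.74871991  0.66288646] 19.536323399074
(array([-1.3, -0.1,  0.2]), array([-0.0002,  0.0005, -0.0004]))
```

Aligned. I'll insert with force checks.

```bash
python3 -m creep '[{"translation":[-4,0,0.2],"angular":[0,0,0],"jaw":0},{"translation":[-8,0,0.2],"angular":[0,0,0],"jaw":0},{"translation":[-11,0,0.2],"angular":[0,0,0],"jaw":0},{"translation":[-14,0,0.2],"angular":[0,0,0],"jaw":0},{"translation":[-17,0,0.2],"angular":[0,0,0],"jaw":0},{"translation":[-20,0,0.2],"angular":[0,0,0],"jaw":0},{"translation":[-23,0,0.2],"angular":[0,0,0],"jaw":0},{"translation":[-23,0,0.2],"angular":[0,0,0],"jaw":0}]'
python3 -m creep '[{"translation":[-1,0,0],"angular":[0,0,0],"jaw":0},{"translation":[-2,0,0],"angular":[0,0,0],"jaw":0},{"translation":[-3,0,0],"angular":[0,0,0],"jaw":0},{"translation":[-4,0,0],"angular":[0,0,0],"jaw":0},{"translation":[-5,0,0],"angular":[0,0,0],"jaw":0},{"translation":[-6,0,0],"angular":[0,0,0],"jaw":0},{"translation":[-7,0,0],"angular":[0,0,0],"jaw":0},{"translation":[-7,0,0],"angular":[0,0,0],"jaw":0}]'
```

```text
t: 57.8
ee_pos: [400.6, 232.3, 25.3]
orientation: [-1.29, 2.864, 0.0]
ft_force: [0.7, -0.2, 0.1]
width: 19.8
grasp_force: 29.7
t: 58.8
ee_pos: [405.0, 237.4, 25.3]
orientation: [-1.29, 2.865, 0.0]
ft_force: [-0.1, 0.3, -0.3]
width: 19.9
grasp_force: 29.7
```

```bash
python3 -m creep '[{"translation":[-2,0,0],"angular":[0,0,0],"jaw":0},{"translation":[-4,0,0],"angular":[0,0,0],"jaw":0},{"translation":[-6,0,0],"angular":[0,0,0],"jaw":0},{"translation":[-8,0,0],"angular":[0,0,0],"jaw":0},{"translation":[-10,0,0],"angular":[0,0,0],"jaw":0},{"translation":[-12,0,0],"angular":[0,0,0],"jaw":0},{"translation":[-12,0,0],"angular":[0,0,0],"jaw":0},{"translation":[-12,0,0],"angular":[0,0,0],"jaw":0}]'
python3 -m creep '[{"translation":[-2,0,0],"angular":[0,0,0],"jaw":0},{"translation":[-4,0,0],"angular":[0,0,0],"jaw":0},{"translation":[-6,0,0],"angular":[0,0,0],"jaw":0},{"translation":[-8,0,0],"angular":[0,0,0],"jaw":0},{"translation":[-10,0,0],"angular":[0,0,0],"jaw":0},{"translation":[-11,0,0],"angular":[0,0,0],"jaw":0},{"translation":[-11,0,0],"angular":[0,0,0],"jaw":0},{"translation":[-11,0,0],"angular":[0,0,0],"jaw":0}]'
python3 -m creep '[{"translation":[-1,0,0],"angular":[0,0,0],"jaw":0},{"translation":[-2,0,0],"angular":[0,0,0],"jaw":0},{"translation":[-3,0,0],"angular":[0,0,0],"jaw":0},{"translation":[-4,0,0],"angular":[0,0,0],"jaw":0},{"translation":[-5,0,0],"angular":[0,0,0],"jaw":0},{"translation":[-6,0,0],"angular":[0,0,0],"jaw":0},{"translation":[-6,0,0],"angular":[0,0,0],"jaw":0},{"translation":[-6,0,0],"angular":[0,0,0],"jaw":0}]'
```

```text
t: 59.8
ee_pos: [412.9, 246.2, 25.2]
orientation: [1.29, -2.864, -0.0]
ft_force: [0.7, 0.9, -0.1]
width: 19.4
grasp_force: 29.7
t: 60.8
ee_pos: [420.1, 254.5, 25.2]
orientation: [1.29, -2.864, 0.0]
ft_force: [-0.5, -0.0, -0.3]
width: 19.5
grasp_force: 29.7
t: 61.8
ee_pos: [424.2, 259.0, 25.3]
orientation: [1.29, -2.865, -0.0]
ft_force: [-0.7, -0.5, -0.6]
width: 19.3
grasp_force: 29.7
```

```bash
python3 -m creep '[{"translation":[-1,0,0],"angular":[0,0,0],"jaw":0},{"translation":[-2,0,0],"angular":[0,0,0],"jaw":0},{"translation":[-3,0,0],"angular":[0,0,0],"jaw":0},{"translation":[-3.5,0,0],"angular":[0,0,0],"jaw":0},{"translation":[-4,0,0],"angular":[0,0,0],"jaw":0},{"translation":[-4,0,0],"angular":[0,0,0],"jaw":0},{"translation":[-4,0,0],"angular":[0,0,0],"jaw":0},{"translation":[-4,0,0],"angular":[0,0,0],"jaw":0}]'
```

```text
t: 62.8
ee_pos: [424.3, 259.7, 24.6]
orientation: [1.288, -2.858, 0.002]
ft_force: [-3.2, -8.4, 2.7]
width: 19.7
grasp_force: 29.7
```

```bash
python3 -m creep '[{"translation":[-1,0,0],"angular":[0,0,0],"jaw":0},{"translation":[-2,0,0],"angular":[0,0,0],"jaw":0},{"translation":[-3,0,0],"angular":[0,0,0],"jaw":0},{"translation":[-3,0,0],"angular":[0,0,0],"jaw":0},{"translation":[-3,0,0],"angular":[0,0,0],"jaw":0},{"translation":[-3,0,0],"angular":[0,0,0],"jaw":0},{"translation":[-3,0,0],"angular":[0,0,0],"jaw":0},{"translation":[-3,0,0],"angular":[0,0,0],"jaw":0}]'
python3 -m creep '[{"translation":[5,0,0],"angular":[0,0,0],"jaw":0.5},{"translation":[5,0,0],"angular":[0,0,0],"jaw":0.5},{"translation":[5,0,0],"angular":[0,0,0],"jaw":0.5},{"translation":[5,0,0],"angular":[0,0,0],"jaw":0.5},{"translation":[5,0,-30],"angular":[0,0,0],"jaw":0.5},{"translation":[5,0,-80],"angular":[0,0,0],"jaw":0.5},{"translation":[5,0,-130],"angular":[0,0,0],"jaw":1},{"translation":[5,0,-180],"angular":[0,0,0],"jaw":1}]'
python3 -m creep '[{"translation":[15,-25,-20],"angular":[0,0,0],"jaw":1},{"translation":[30,-50,-40],"angular":[0,0,0],"jaw":1},{"translation":[45,-80,-60],"angular":[0,0,0],"jaw":1},{"translation":[55,-110,-80],"angular":[0,0,0],"jaw":1},{"translation":[55,-110,-80],"angular":[0,0,0],"jaw":1},{"translation":[55,-110,-80],"angular":[0,0,0],"jaw":1},{"translation":[55,-110,-80],"angular":[0,0,0],"jaw":1},{"translation":[55,-110,-80],"angular":[0,0,0],"jaw":1}]'
python3 - <<'E'
from h import *
im=snap('wrist','w14.png');s=snap('scene','s14.png');x,r=tcp();print(x)
th=np.radians(48.5);rx=np.array([np.cos(th),np.sin(th)]);ry=np.array([-rx[1],rx[0]]);c=np.array([564.2,248])
q=[proj('wrist',[*(c-80*rx+y*ry),33]) for y in(-112,112)];print(q)
out=np.zeros((600,800,3),np.uint8)
u0=int(np.clip((q[0][0]+q[1][0])/2-170,0,220));v0=int(np.clip((q[0][1]+q[1][1])/2-50,0,300));print(u0,v0)
out[:282]=cv2.resize(im[v0:v0+120,u0:u0+340,::-1],(800,282),interpolation=cv2.INTER_CUBIC)
out[290:,:620]=cv2.resize(s[185:265,200:360,::-1],(620,310),interpolation=cv2.INTER_CUBIC)
cv2.imwrite('pics/c14.png',out)
E
```

```text
t: 63.8
ee_pos: [424.1, 260.2, 24.1]
orientation: [1.286, -2.853, 0.004]
ft_force: [-6.0, -16.1, 5.3]
width: 19.5
grasp_force: 29.9
t: 64.8
ee_pos: [425.4, 260.6, 207.0]
orientation: [-1.29, 2.864, 0.0]
ft_force: [0.8, -0.4, -0.0]
width: 60.3
grasp_force: 0.0
t: 65.8
ee_pos: [470.8, 147.0, 284.6]
orientation: [1.291, -2.863, -0.0]
ft_force: [0.0, 0.1, -0.0]
width: 87.8
grasp_force: 0.0
[471.065583   146.85862602 284.88044872]
[array([185.90404038, 226.11027208]), array([364.99093153, 226.1995128 ])]
105 176
```

View pics/c14.png

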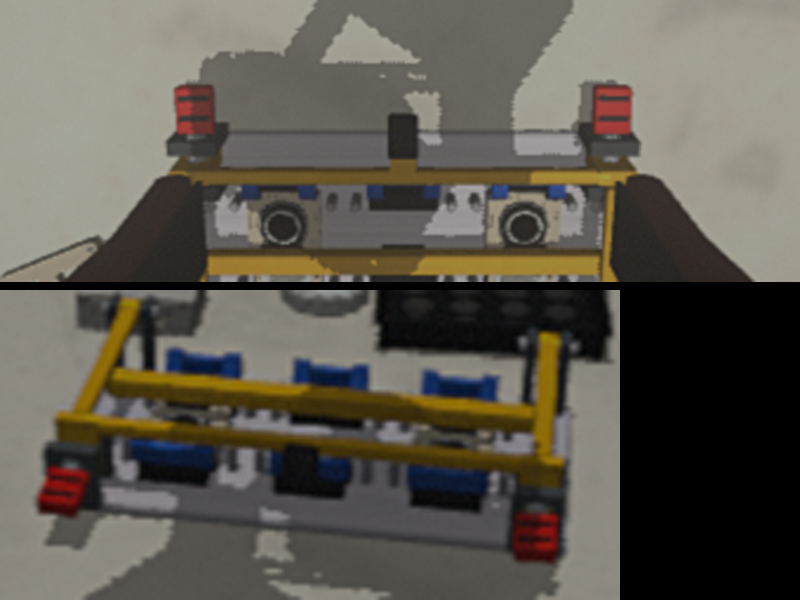

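The final view shows both red tabs against their lugs (at about (195,110) and (612,108) in the crop), the keeper down, and both boards seated. I'm handing in.

```bash
python3 -c "
from workcell import ctrl
print(ctrl.close_job())"
```

```text
the job is handed in; nothing more can be done
None
```

The job is handed in: both stick boards present are pressed into the left and right bays, the keeper is fully down, and both pins are home with their tabs against the lugs.

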